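# Jack a flange level with a turning bar

## Robot

A 6-joint arm with a two-finger parallel gripper is mounted at the origin on the work surface. World frame = base frame: x ahead of the robot, y to its left, z up, the work surface at z = 0. Lengths are in m, angles in rad, forces in N, time in s.
With the tool pointing down it reaches from about 0.25 to 0.775 m from the base axis. Payload 4 kg.
Tool frame: the origin (TCP) lies midway between the tips of the shut fingers; the grasp point (between the pads) lies 19 mm behind it; z points along the fingers, x is the direction in which the jaws open and shut, and the axes are right-handed (so a half turn about z gives the same grasp; the last joint's range is limited). The gripper opens to 94 mm and grips with 3 to 60 N. Pads are 16 mm wide; open, the fingers measure 119 mm over their backs; the gripper's body (75 mm by 177 mm) begins 78 mm behind the grasp point.
Start: joints at [1.139, 0.087, 1.371, -0, 1.684, -0.103], TCP at [0.178, 0.521, 0.206] pointing down, gripper open.
Joint ranges: [-3.1, 3.1], [-0.76, 2.03], [0.27, 2.55], [-1.08, 4.22], [0.17, 2.65], [-2.57, 2.57]. Speed limits (rad/s): [2.79, 2.79, 3.14, 3.14, 3.14, 3.14].

## Interface

Orientations are given as [roll, pitch, yaw] about the fixed x, y, z axes, in that order (R = Rz(yaw) Ry(pitch) Rx(roll)).
In Python, from bench import robot, eyes, close_job gives the robot as it stands.
- The arm moves only by the shell command python3 -m jog 'ROWS'. ROWS is JSON, a list of rows, each a list of 3 entries, a list of its own where there are three numbers: the turn, a rotation vector about the tool's x, y, z in degrees, then the shift along the tool's x, y, z in mm, then the closure, from -1 (fully open) to 1 (shut). In form: [[[wx, wy, wz], [x, y, z], claw], ...]. A call has 1 to 5 rows; each row is the pose to reach, as a shift and turn from the pose commanded when the call began, along the tool's axes at that moment; what a row does not reach only later rows make up. A row lasts 1/10 s, in which the tool goes at most 50 mm and 8.59 degrees, less where a joint would pass 70% of its speed; a pose out of reach is approached as far as the arm can. A call with a gripper value outside its range is refused whole. The fingers move at their own pace and stop on an object; the grip force is fixed at half the most. Time passes only in rows, so rows that repeat a pose let the fingers close. It gives the time, the measured TCP pose, the force and the opening at its end, in the units of the state.
- robot.get_obs(): the state, without advancing time (a new reading comes with each control period).
- eyes.snapshot(name): name is "side" or "top"; returns (picture, depth): 420x560x3 uint8, red, green, blue; 420x560 float32, m along the optical axis (not along the pixel's ray), 0 where there is no reading.
- eyes.camera_params(name): a dict with "mtx" (3x3 intrinsics, pixels), "world_to_cam" (4x4, takes a point from world to camera coordinates). Camera axes: x right, y up, looking along -z (the intrinsics and any distortion apply to the point x, -y, -z); pixel columns grow to the right and rows downward; lengths in m; the calibration is good to about 2 mm. A picture is of the moment at which its call begins. camera_params takes no time and is no camera call.
- close_job(): hands the job in, once; it reports no verdict.
The state is a dict: "time": time; "joint_positions": joint angles; "qvel": joint speeds; "joint_torque": joint torques, N m; "tool_pos": TCP position; "ee_rot": TCP orientation; "wrist_force": force on the tool from outside, world axes, zero at the start; "wrist_torque": the same for the moment, N m; "width": finger opening in m.
Only numpy, scipy, OpenCV 4.12 (cv2) and the standard library are available. Lean on these libraries where they do the work, as an engineer would, in place of code of your own. Each camera call takes 0.05 s, during which the arm holds its last target. There are 200 camera calls.

## Task

Take the steel bar from its wooden rest and, with its end in the holes of the jack's collar, turn the collar clockwise (seen from above), moving the bar on to the next hole as the yellow posts stop it, until the red pointer stands within the green band on the gauge post and the flange is level. Turn the collar only with the bar, never with the gripper itself. Then lay the bar back in both notches of its rest and let go, without disturbing the spray can and the steel block that stand near by.

Things in the scene. Friction and masses are not known exactly. Their poses are not given: they have to be found in the camera images.
- fixture: fixed base plate (220 x 440 mm, 15 mm thick) with a blue screw jack. Origin: on the table, on the jack's vertical axis; z up. The flange lies on its +y side; the -y side is open for the bar. Two yellow posts (16 mm diameter, 122 mm tall) stand 72 mm from the axis, 54 degrees either side of -y, so the bar can swing about 42 degrees either side of -y
- collar: steel collar, 100 mm diameter, 40 mm tall, turning about the jack's axis at constant height. Origin: on the axis at hole height (92 mm above the table). Six radial holes 18 x 18 mm, 34 mm deep, every 60 degrees, a red dash over each; its +x points out along one. Clockwise from above raises the saddle 7.64 mm per rad. Stiff (0.4 N m), stays put; bar play in a hole 7 degrees each way
- pointer (a point): the red pointer that rises with the jack's saddle; this point is the centre of its 16 x 10 x 3 mm tip, beside the white gauge post. It starts 12 to 17 mm below the green band
- band (a point): centre of the 7 mm high green band round the white 16 mm square gauge post (fixed on the fixture). With the pointer at this height the flange lies level. The post is 180 mm high and stands 88 mm to the fixture's +x from the jack's axis
- flange: the 280 mm steel flange ring (rim 16 mm thick with a 24 mm higher neck ring), pivoted on two green stands on the far side (+y of the fixture), its low rim resting on the jack's saddle. Origin on the pivot. Its near edge is roughly above the jack's axis, underside 140 to 165 mm above the table
- bar_center (a point): middle of the loose steel turning bar: round, 14 mm diameter, 200 mm long, 0.2 kg, with an orange band at its middle; this point is its centre, and its y axis runs along the bar. Both ends are alike. It starts lying level in the rest
- rest_seat (a point): where the bar's centre lies in the fixed wooden rest (two V notches 120 mm apart, 16 mm thick, on a 80 x 160 mm board); the bar lies along this point's y axis, 55 mm above the table. The V's open upward, about 45 mm wide at the top, which is 70 mm above the table
- spray_can: bystander: upright spray can, 54 mm diameter, 170 mm tall; origin under its centre
- steel_block: bystander: dark steel block 90 x 60 x 50 mm; origin under its centre
- bar: the turning bar itself: origin at its middle, y along it
- screw: the jack's screw head: round saddle 52 mm across with the red pointer on it; it only rises and sinks
Mind the look-alikes: they are no part of the job. What is meant by the bar is not pink, and is the smaller of those in its own colour.

How it is judged:
On the way:
1. the bar, pressing in the collar, has raised the pointer to within 8 mm of the band (z of pointer in the frame of band above -0.008 m and contact force between bar and collar above 0.5 N).
At the end, for the whole second after the job is handed in: The pointer's centre is within 3 mm of the height of the green band's centre; the bar lies at rest in both notches of the rest, its centre within 30 mm of the seat point (6 mm in height) and along the rest to 0.12 rad (z of pointer in the frame of band between -0.003 and 0.003 m and distance between bar_center and rest_seat below 0.03 m and z of bar_center in the frame of rest_seat between -0.006 and 0.006 m and angle between the y axis of bar_center and the y axis of rest_seat, either way round below 0.12 rad and linear speed of bar below 0.02 m/s); the robot touches nothing.
It fails at once if the gripper or arm pushes the collar, the pointer and saddle, or the flange (over 2 N) (contact force between any of the fingers, the arm and collar above 2 N or contact force between any of the fingers, the arm and flange above 2 N or contact force between any of the fingers, the arm and screw above 2 N).
It fails at once if the spray can or the steel block is moved by more than 30 mm (distance of any of spray_can, steel_block from where it was at the start of the episode above 0.03 m).
It fails at once if the spray can is tipped over (angle between spray_can's own z axis and vertical above 0.5 rad).
It also fails if it takes over 72 s, if anything falls off the work surface, if the arm or the gripper's body presses on something with over 40 N, if the wrist force passes 120 N, or if a joint passes its speed limit or range.

## Working session

There is one attempt and no reset: what is moved stays moved. The work goes in short steps, Python scripts to look and compute and a shell command to move; the robot and the scene stay as the last step left them, time stands still between calls to the robot, and variables do not carry over. Pictures are saved under pics/ and viewed, about 8 in all and at most 12, crops included, and the job is handed in when it is done.

```bash
ls; mkdir -p pics
cat > h.py <<'E'
import numpy as np,cv2
from bench import robot,eyes
def snap(n,tag):
    im,d=eyes.snapshot(n); np.savez(f'{tag}.npz',im=im,d=d); cv2.imwrite(f'pics/{tag}.png',im[:,:,::-1]); return im,d
def px2w(n,d,u,v,depth=None):
    p=eyes.camera_params(n); K=np.array(p['mtx']);T=np.linalg.inv(np.array(p['world_to_cam']))
    z=depth if depth else float(np.median(d[int(v)-1:int(v)+2,int(u)-1:int(u)+2]))
    x=(u-K[0,2])*z/K[0,0]; y=(v-K[1,2])*z/K[1,1]
    return (T@[x,-y,-z,1])[:3]
def w2px(n,P):
    p=eyes.camera_params(n);q=np.array(p['world_to_cam'])@[*P,1];K=np.array(p['mtx'])
    q=K@[q[0],-q[1],-q[2]];return q[:2]/q[2]
E
python3 - <<'E'
from h import *
for n in('side','top'):
    snap(n,n+'0'); print({k:np.round(v,4).tolist() if not isinstance(v,str) else v for k,v in eyes.camera_params(n).items()})
o=robot.get_obs(); print(o)
a=cv2.imread('pics/side0.png')
E
```

```text
pics
{'mtx': [[417.8506, 0.0, 277.6925], [0.0, 417.8506, 204.105], [0.0, 0.0, 1.0]], 'world_to_cam': [[0.7923, -0.6101, 0.0027, -0.4145], [0.3547, 0.4643, 0.8116, -0.2388], [-0.4964, -0.642, 0.5843, -0.8125], [0.0, 0.0, 0.0, 1.0]]}
{'mtx': [[490.7385, 0.0, 272.0644], [0.0, 490.7385, 207.5455], [0.0, 0.0, 1.0]], 'world_to_cam': [[-0.0288, -0.9996, 0.0053, -0.0378], [0.9779, -0.027, 0.2075, -0.4976], [-0.2073, 0.0112, 0.9782, -1.4323], [0.0, 0.0, 0.0, 1.0]]}
{'time': 0.1, 'joint_positions': array([ 1.13890885e+00,  8.78862817e-02,  1.37209439e+00,  5.83317264e-06,
        1.68360892e+00, -1.03089750e-01]), 'qvel': array([ 4.07206060e-04,  9.39458415e-04, -5.94350917e-03,  1.13972059e-03,
        3.33350697e-05, -1.45594443e-04]), 'joint_torque': array([ 2.04121345e-03, -3.41252124e+01, -3.03301048e+01,  7.19552930e-02,
        3.04683857e-02, -8.26973314e-05]), 'tool_pos': array([0.17738615, 0.52008491, 0.20442282]), 'ee_rot': array([-3.14138139e+00,  1.98574854e-03,  1.24199946e+00]), 'wrist_force': array([ 0.1998263 ,  0.36459889, -0.60857377]), 'wrist_torque': array([-0.01514466, -0.00997157, -0.01404399]), 'width': 0.09427499630114618}
```

View pics/side0.png

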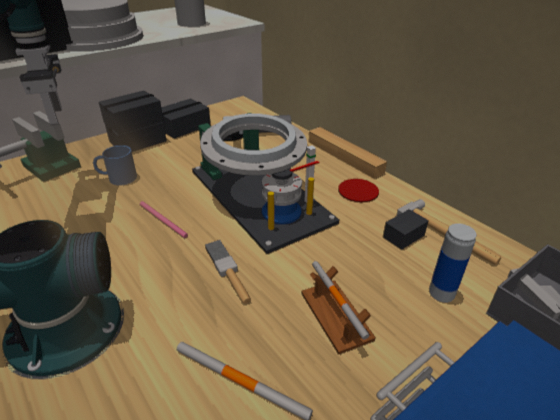

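View pics/top0.png

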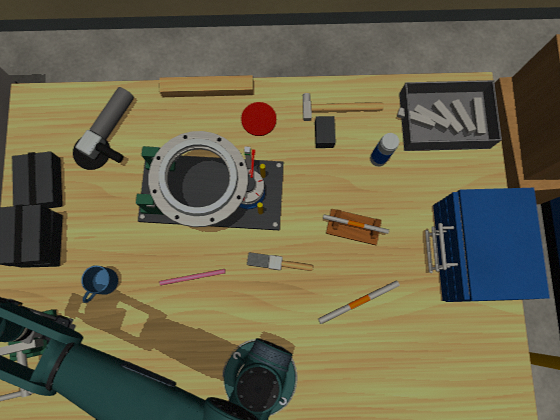

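The side view shows the bar in its rest at about (340,298), the collar at (283,188), and the larger look-alike at (243,380). In the top view the jack is at about (252,188), the rest at (354,227), the can at (385,150) and the block at (325,131).

Run:
```python
import cv2,numpy as np
s=cv2.imread('pics/side0.png');t=cv2.imread('pics/top0.png')
a=cv2.resize(s[140:250,225:345],None,fx=5,fy=5,interpolation=cv2.INTER_CUBIC)
b=cv2.resize(t[140:250,225:385],None,fx=5,fy=5,interpolation=cv2.INTER_CUBIC)
cv2.imwrite('pics/c1.png',a);cv2.imwrite('pics/c2.png',b)
```

```text
(no output)
```

View pics/c1.png

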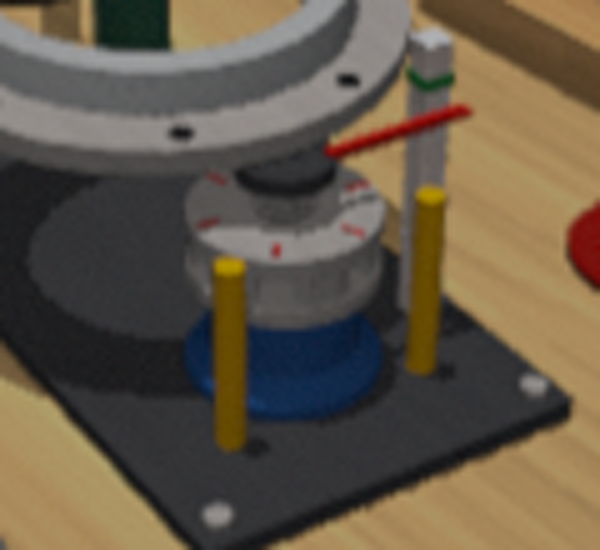

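View pics/c2.png

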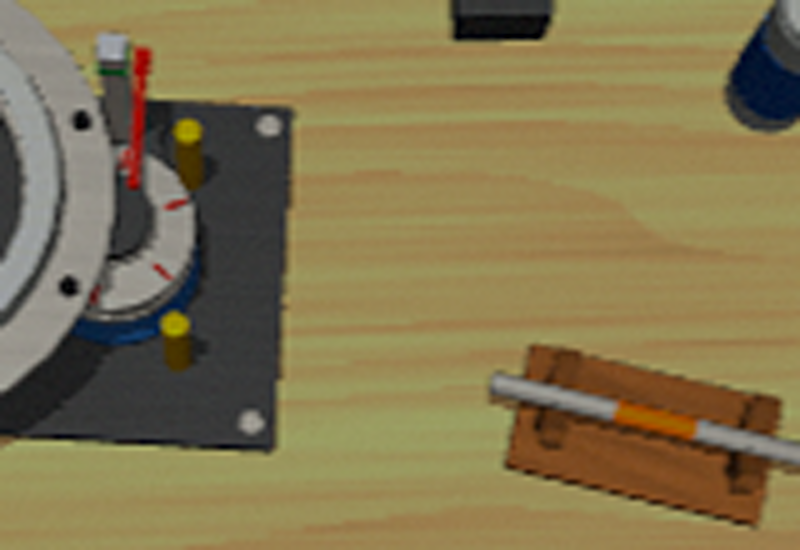

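The side crop shows dashes at (280.4,190), (295.6,186.2) and (266.4,184.6), post tops at (310.8,179) and (270.8,193.2), the band at (311,156) and the pointer tip at (318,162). The top crop shows dashes at (260.4,180.8) and (257.2,194.2), and the bar's orange middle at (356,224).

```bash
cat >> h.py <<'E'
def onz(n,u,v,z):
    p=eyes.camera_params(n);T=np.linalg.inv(np.array(p['world_to_cam']));c=T[:3,3];K=np.array(p['mtx'])
    r=T[:3,:3]@[(u-K[0,2])/K[0,0],-(v-K[1,2])/K[1,1],-1];return c+r*(z-c[2])/r[2]
def bar_axis(tag,n,zlo,zhi,box):
    "bar points: top cam cloud in a world box, fit line"
    f=np.load(f'{tag}.npz');return f
E
python3 - <<'E'
from h import *
S=np.load('side0.npz');Tn=np.load('top0.npz')
pr=lambda *a:print(*[np.round(x,4) if isinstance(x,np.ndarray) else x for x in a])
for nm,n,u,v,z in [('postA','top',262.6,166,.137),('postB','top',260,204.4,.137),('postA','side',310.8,179,.137),('postB','side',270.8,193.2,.137),
 ('d1','top',260.4,180.8,.112),('d2','top',257.2,194.2,.112),('d3','top',244,199.2,.112),('d0','top',250.4,172,.112),
 ('d','side',280.4,190,.112),('d','side',295.6,186.2,.112),('d','side',266.4,184.6,.112),('d','side',268.6,175.6,.112),('d','side',296.4,177.2,.112),
 ('bolt','top',278.6,165,.016),('bolt','top',275.2,224.2,.016),('bolt','side',331.8,217,.016),('bolt','side',268.4,243,.016),
 ('barend','top',323.6,217,.055),('barmid','top',356.2,224,.055),
 ('barmid','side',339,298,.055),('can','top',385,150,.0),('blk','top',325,131,.05),('pt','side',318.4,162,.15),('pt','top',253.4,151,.15),('gp','top',247.5,149,.195)]:
    d=(S if n=='side' else Tn)['d']
    pr(nm,n,onz(n,u,v,z),'depth:',px2w(n,d,round(u),round(v)))
# collar top points from side/top clouds
for n,f in(('side',S),('top',Tn)):
    p=eyes.camera_params(n);K=p['mtx'];T=np.linalg.inv(p['world_to_cam']);d=f['d'];v,u=np.mgrid[:420,:560]
    P=np.stack([(u-K[0,2])*d/K[0,0],-(v-K[1,2])*d/K[1,1],-d,np.ones_like(d)],-1)@T.T;P=P[...,:3]
    np.save(n+'P.npy',P)
    im=f['im'].astype(int);g=im
    org=(g[...,0]>150)&(g[...,1]>70)&(g[...,1]<150)&(g[...,2]<60)
    box={'top':(slice(195,250),slice(310,395)),'side':(slice(255,345),slice(300,375))}[n]
    Q=P[box];m=(Q[...,2]>.05)&(Q[...,2]<.075)
    lum=(g.max(-1)-g.min(-1))[box];m2=m&((lum<40)&(g.min(-1)[box]>60))
    q=Q[m2];c=q.mean(0);s=np.linalg.svd(q-c)[2][0];t=(q-c)@s;pr(n,'bar c',c,'dir',s,'ext',t.min(),t.max(),'mid',c+s*(t.min()+t.max())/2,len(q),'ang',np.degrees(np.arctan2(s[1],s[0])))
E
```

```text
postA top [ 0.6022 -0.027   0.137 ] depth: [ 0.6071 -0.0281  0.121 ]
postB top [ 0.4885 -0.0168  0.137 ] depth: [ 0.4933 -0.0166  0.1203]
postA side [ 0.5874 -0.0452  0.137 ] depth: [ 0.6054 -0.0266  0.1208]
postB side [ 0.4757 -0.0354  0.137 ] depth: [ 0.4893 -0.018   0.1225]
d1 top [ 0.5648 -0.0193  0.112 ] depth: [ 0.5641 -0.0181  0.1123]
d2 top [ 0.5246 -0.009   0.112 ] depth: [ 0.5249 -0.0084  0.1135]
d3 top [0.5107 0.0298 0.112 ] depth: [0.511  0.0297 0.1135]
d0 top [0.5924 0.0095 0.112 ] depth: [0.592  0.0107 0.1133]
d side [ 0.5241 -0.009   0.112 ] depth: [ 0.5222 -0.0098  0.1132]
d side [ 0.5636 -0.0183  0.112 ] depth: [ 0.5639 -0.0195  0.1131]
d side [0.5114 0.0304 0.112 ] depth: [0.5097 0.0297 0.1119]
d side [0.5405 0.0605 0.112 ] depth: [0.5408 0.0593 0.1113]
d side [0.5914 0.0121 0.112 ] depth: [0.5915 0.0138 0.1117]
bolt top [ 0.6407 -0.0769  0.016 ] depth: [ 0.6396 -0.078   0.0197]
bolt top [ 0.4513 -0.0604  0.016 ] depth: [ 0.451  -0.0597  0.0212]
bolt side [ 0.641  -0.0747  0.016 ] depth: [ 0.6381 -0.0781  0.0194]
bolt side [ 0.4514 -0.0571  0.016 ] depth: [ 0.4481 -
[... 200 characters left out ...]
 [ 0.4329 -0.3079  0.0614]
can top [ 0.6866 -0.4212  0.    ] depth: [ 0.6368 -0.3826  0.1504]
blk top [ 0.7374 -0.2249  0.05  ] depth: [ 0.7371 -0.2248  0.0509]
pt side [ 0.6403 -0.0125  0.15  ] depth: [ 0.6496 -0.0015  0.1417]
pt top [ 0.6442 -0.0016  0.15  ] depth: [ 6.460e-01 -3.000e-04  1.447e-01]
gp top [0.6353 0.0137 0.195 ] depth: [0.6397 0.0127 0.1821]
side bar c [ 0.4311 -0.3155  0.0602] dir [-0.2572 -0.9664 -0.002 ] ext -0.11540573991675328 0.08445891743053935 mid [ 0.4351 -0.3006  0.0602] 472 ang -104.90505060140369
top bar c [ 0.4388 -0.3     0.0609] dir [-0.2599 -0.9656  0.0052] ext -0.09875562345088779 0.09852997442928842 mid [ 0.4388 -0.2999  0.0609] 211 ang -105.0657970936968
```

```bash
cat >> h.py <<'E'
from scipy.spatial.transform import Rotation as R
def go(p,yaw_deg):
    "shift (mm) and turn (deg) in tool axes from measured pose to TCP p, tool down, x axis at yaw"
    o=robot.get_obs();A=R.from_euler('xyz',o['ee_rot']);B=R.from_euler('xyz',[np.pi,0,np.radians(yaw_deg)])
    print('t',round(o['time'],2),'pos',np.round(o['tool_pos'],4),'rpy',np.round(np.degrees(o['ee_rot']),2),'F',np.round(o['wrist_force'],1),'w',round(o['width'],4),'j',np.round(o['joint_positions'],2))
    print('  shift',np.round(1000*(A.inv().apply(np.array(p)-o['tool_pos'])),1),'turn',np.round(np.degrees((A.inv()*B).as_rotvec()),2))
E
python3 - <<'E'
from h import *
P=np.load('sideP.npy');im=np.load('side0.npz')['im'].astype(int)
g=(im[...,1]>im[...,0]+25)&(im[...,1]>im[...,2]+25);g[:140]=0;g[170:]=0;g[:,:300]=0;g[:,:][:,330:]=0
print('green',g.sum(),np.median(P[g],0),P[g][:,2].min(),P[g][:,2].max())
r=(im[...,0]>im[...,1]+60)&(im[...,0]>im[...,2]+60);r[:150]=0;r[180:]=0;r[:,:310]=0;r[:,325:]=0
print('red',r.sum(),np.median(P[r],0)); i=np.argwhere(r);print(i.min(0),i.max(0))
E
python3 -m jog '[[[0,0,0],[-36,26,-16],-1],[[0,0,0],[-72,52,-32],-1],[[0,0,0],[-108,77,-48],-1],[[0,0,0],[-144,102,-64],-1],[[0,0,0],[-180,128,-80],-1]]'
python3 -m jog '[[[0,0,0],[-36,26,0],-1],[[0,0,0],[-72,52,0],-1],[[0,0,0],[-108,77,0],-1],[[0,0,0],[-144,102,0],-1],[[0,0,0],[-180,128,0],-1]]'
python3 -m jog '[[[0,0,0],[-36,26,0],-1],[[0,0,0],[-72,52,0],-1],[[0,0,0],[-108,77,0],-1],[[0,0,0],[-144,102,0],-1],[[0,0,0],[-180,128,0],-1]]'
python3 -m jog '[[[0,0,0],[-36,26,0],-1],[[0,0,0],[-72,52,0],-1],[[0,0,0],[-108,77,0],-1],[[0,0,0],[-144,102,0],-1],[[0,0,0],[-180,128,0],-1]]'
python3 -m jog '[[[0,0,8],[0,0,0],-1],[[0,0,16],[0,0,0],-1],[[0,0,24],[0,0,0],-1],[[0,0,32],[0,0,0],-1],[[0,0,40],[0,0,0],-1]]'
python3 -m jog '[[[0,0,8],[0,0,0],-1],[[0,0,16],[0,0,0],-1],[[0,0,24],[0,0,0],-1],[[0,0,32],[0,0,0],-1],[[0,0,40],[0,0,0],-1]]'
python3 -c "
from h import *
go([.4305,-.325,.12],-15)"
```

```text
green 13 [0.63153775 0.00916958 0.15900435] 0.15638757232940592 0.1611585494863862
red 23 [ 6.36482461e-01 -4.01320852e-04  1.43889949e-01]
[161 310] [164 318]
time: 0.6
tool_pos: [0.2404, 0.3071, 0.2856]
ee_rot: [-3.142, 0.001, 1.243]
wrist_force: [0.7, -0.7, -0.7]
width: 0.0942
time: 1.1
tool_pos: [0.3034, 0.0956, 0.2852]
ee_rot: [3.141, -0.0, 1.243]
wrist_force: [0.1, -0.2, 1.0]
width: 0.0939
time: 1.6
tool_pos: [0.3665, -0.1164, 0.2852]
ee_rot: [3.142, -0.0, 1.241]
wrist_force: [1.5, 0.1, -0.5]
width: 0.0938
time: 2.1
tool_pos: [0.4297, -0.3279, 0.2848]
ee_rot: [-3.141, -0.001, 1.241]
wrist_force: [-0.1, 0.4, 0.4]
width: 0.0938
time: 2.6
tool_pos: [0.4295, -0.3262, 0.2847]
ee_rot: [-3.14, 0.0, 0.538]
wrist_force: [0.6, -0.5, -0.3]
width: 0.0939
time: 3.1
tool_pos: [0.4295, -0.326, 0.2847]
ee_rot: [-3.141, 0.001, -0.16]
wrist_force: [0.1, -0.3, 0.1]
width: 0.0943
t 3.1 pos [ 0.4295 -0.326   0.2847] rpy [-1.7995e+02  6.0000e-02 -9.1700e+00] F [ 0.1 -0.3  0.1] w 0.0943 j [-0.75  0.06  1.24  0.    1.84 -0.59]
  shift [  1.   -1.  164.7] turn [-0.05  0.07  5.83]
```

```bash
python3 -m jog '[[[0,0,6],[1,-1,40],-1],[[0,0,6],[1,-1,80],-1],[[0,0,6],[1,-1,120],-1],[[0,0,6],[1,-1,160],-1],[[0,0,6],[1,-1,165],-1]]'
python3 - <<'E'
from h import *
go([.4305,-.325,.0365],-15)
s,_=snap('side','s1');t,_=snap('top','t1')
a=cv2.resize(s[230:350,280:400],None,fx=4,fy=4,interpolation=2)[:,:,::-1];b=cv2.resize(t[180:260,310:400],None,fx=4,fy=4,interpolation=2)[:,:,::-1]
c=np.zeros((480,840,3),np.uint8);c[:,:480]=a;c[:320,480:840]=b;cv2.imwrite('pics/c3.png',c[:, :800])
E
```

```text
time: 3.6
tool_pos: [0.4275, -0.3223, 0.1136]
ee_rot: [-3.135, 0.012, -0.259]
wrist_force: [0.3, 0.4, -0.5]
width: 0.0941
t 3.6 pos [ 0.4275 -0.3223  0.1136] rpy [-179.64    0.67  -14.84] F [ 0.3  0.4 -0.5] w 0.0941 j [-0.75  0.1   1.54  0.    1.51 -0.49]
  shift [ 4.5  2.4 77.1] turn [-0.36  0.67  0.16]
```

View pics/c3.png

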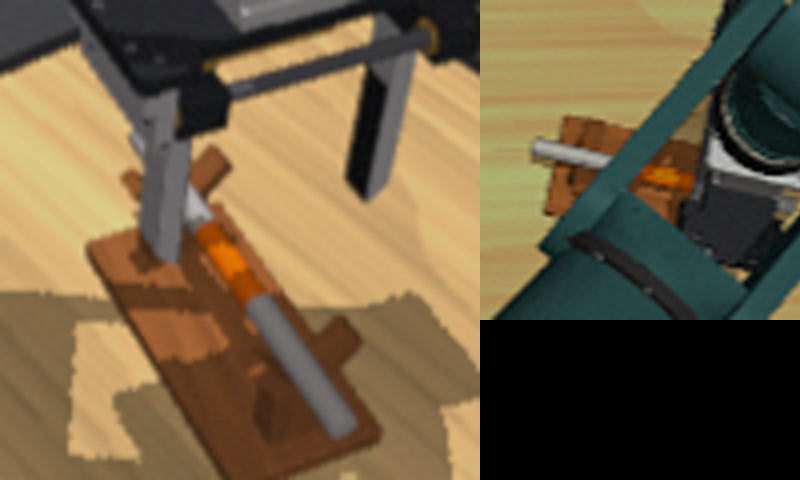

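The crop shows the open fingers straddling the bar, between the notches; the arm was still settling. I'll go down and close.

```bash
python3 -m jog '[[[0,0,0],[0,0,30],-1],[[0,0,0],[0,0,60],-1],[[0,0,0],[0,0,83],-1],[[0,0,0],[0,0,83],-1],[[0,0,0],[0,0,83],-1]]'
python3 -c "
from h import *
go([.4305,-.325,.036],-15)"
```

```text
time: 4.2
tool_pos: [0.4322, -0.3266, 0.04]
ee_rot: [3.14, -0.003, -0.259]
wrist_force: [0.4, 0.2, 0.6]
width: 0.094
t 4.2 pos [ 0.4322 -0.3266  0.04  ] rpy [179.9   -0.19 -14.84] F [0.4 0.2 0.6] w 0.094 j [-0.75  0.16  1.63  0.    1.35 -0.49]
  shift [-2.1 -1.1  4. ] turn [ 0.1  -0.19  0.16]
```

```bash
python3 -m jog '[[[0,0,0],[0,0,4],-1],[[0,0,0],[0,0,4],-1],[[0,0,0],[0,0,4],1],[[0,0,0],[0,0,4],1],[[0,0,0],[0,0,4],1]]'
python3 -m jog '[[[0,0,0],[0,0,0],1],[[0,0,0],[0,0,0],1],[[0,0,0],[0,0,0],1],[[0,0,0],[0,0,0],1],[[0,0,0],[0,0,0],1]]'
python3 -c "
from h import *
go([.4305,-.325,.036],-15)"
```

```text
time: 4.7
tool_pos: [0.4309, -0.3255, 0.0338]
ee_rot: [3.141, -0.0, -0.259]
wrist_force: [-0.2, 0.3, -1.2]
width: 0.0737
time: 5.2
tool_pos: [0.4308, -0.3253, 0.0334]
ee_rot: [-3.141, 0.0, -0.259]
wrist_force: [-0.4, -1.1, 0.3]
width: 0.0331
t 5.2 pos [ 0.4308 -0.3253  0.0334] rpy [-179.99    0.    -14.84] F [-0.4 -1.1  0.3] w 0.0331 j [-0.75  0.16  1.64  0.    1.34 -0.49]
  shift [-0.4 -0.2 -2.6] turn [-0.01  0.    0.16]
```

```bash
python3 -m jog '[[[0,0,0],[0,0,-2],1],[[0,0,0],[0,0,-2],1],[[0,0,0],[0,0,-2],1],[[0,0,0],[0,0,-2],1],[[0,0,0],[0,0,-2],1]]'
python3 -c "
from h import *
go([.4305,-.325,.036],-15)"
python3 -m jog '[[[0,0,0],[0,0,-20],1],[[0,0,0],[0,0,-50],1],[[0,0,0],[0,0,-80],1],[[0,0,0],[0,0,-80],1],[[0,0,0],[0,0,-80],1]]'
python3 -c "
from h import *
go([.4305,-.325,.036],-15)
snap('side','s2');snap('top','t2')
for n,t in(('side','s2'),('top','t2')):
    f=np.load(t+'.npz');cv2.imwrite('pics/'+t+'c.png',f['im'][150:350,200:400,::-1])
a=np.hstack([cv2.resize(cv2.imread('pics/'+t+'c.png'),(400,400),interpolation=2) for t in('s2','t2')]);cv2.imwrite('pics/c4.png',a)"
```

```text
time: 5.7
tool_pos: [0.43, -0.3253, 0.0356]
ee_rot: [3.142, 0.002, -0.259]
wrist_force: [-4.6, 1.3, 4.2]
width: 0.0129
t 5.7 pos [ 0.43   -0.3253  0.0356] rpy [ 1.800e+02  1.000e-01 -1.484e+01] F [-4.6  1.3  4.2] w 0.0129 j [-0.75  0.16  1.63 -0.    1.35 -0.49]
  shift [ 0.4 -0.4 -0.4] turn [0.   0.1  0.16]
time: 6.2
tool_pos: [0.4311, -0.3253, 0.1147]
ee_rot: [-3.141, -0.001, -0.259]
wrist_force: [0.0, 1.1, -2.8]
width: 0.0129
t 6.2 pos [ 0.4311 -0.3253  0.1147] rpy [-1.7999e+02 -5.0000e-02 -1.4830e+01] F [ 0.   1.1 -2.8] w 0.0129 j [-0.75  0.1   1.54  0.    1.5  -0.49]
  shift [-0.8 -0.2 78.7] turn [-0.01 -0.05  0.17]
```

View pics/c4.png

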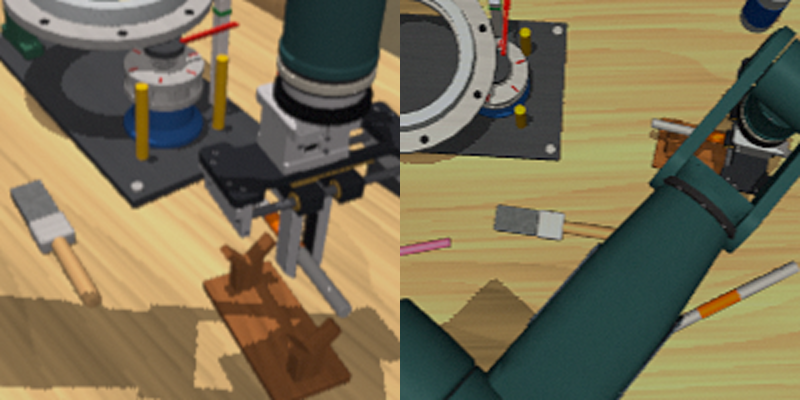

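The bar is held and lifted clear of the rest. Next I'll check its tilt and its offset in the hand from the depth.

```bash
cat >> h.py <<'E'
def cloud(n,tag):
    f=np.load(f'{tag}.npz');p=eyes.camera_params(n);K=p['mtx'];T=np.linalg.inv(p['world_to_cam']);d=f['d'];v,u=np.mgrid[:420,:560]
    P=np.stack([(u-K[0,2])*d/K[0,0],-(v-K[1,2])*d/K[1,1],-d,np.ones_like(d)],-1)@T.T;return P[...,:3],f['im'].astype(int)
def hand(tag_s,tag_t,o=None):
    "points of the bar in tool frame"
    o=o or robot.get_obs();A=R.from_euler('xyz',o['ee_rot'])
    for n,t in(('side',tag_s),('top',tag_t)):
        P,im=cloud(n,t);q=A.inv().apply(P.reshape(-1,3)-o['tool_pos']).reshape(P.shape)
        m=(abs(q[...,0])<.014)&(abs(q[...,2]+.019)<.03)&(abs(q[...,1])<.15)
        for lo in np.arange(-.14,.1,.02):
            k=m&(q[...,1]>=lo)&(q[...,1]<lo+.02)
            if k.sum()>3:print(n,'y',round(lo,2),k.sum(),np.round(1e3*np.median(q[k],0),1),np.round(1e3*q[k].min(0),1),np.round(1e3*q[k].max(0),1))
E
python3 -c "
from h import *
hand('s2','t2')"
```

```text
side y -0.08 14 [  0.9 -65.  -25.4] [ -5.2 -74.1 -29.2] [  8.4 -62.  -17. ]
side y -0.06 31 [ -3.2 -45.  -25.4] [ -5.8 -52.  -28.4] [  5.5 -40.7 -15.8]
side y -0.04 27 [ -4.5 -34.4 -24.6] [ -6.1 -39.3 -28.6] [  2.2 -25.6 -16.8]
side y -0.02 25 [  7.9  -3.2 -36.6] [  3.2  -7.6 -47.2] [  9.   -0.1 -25.2]
side y 0.0 200 [ -0.5   9.9 -28.7] [-13.8   0.1 -48.9] [13.6 20.  -2. ]
side y 0.02 83 [ -2.   30.  -27.4] [ -6.3  20.1 -30.8] [  7.3  40.  -19.5]
side y 0.04 89 [ -1.9  50.5 -27.7] [ -5.7  40.2 -31. ] [  6.6  59.8 -19.3]
side y 0.06 90 [ -0.7  70.1 -26.9] [ -6.2  60.1 -31.1] [  7.6  76.1 -17.5]
top y -0.14 10 [   1.3 -123.   -21.7] [  -2.9 -125.4  -29.1] [  10.4 -120.3  -14.4]
top y -0.12 34 [   2.  -110.2  -24.7] [  -4.3 -119.9  -30.4] [   9.3 -100.1  -19.3]
top y -0.1 33 [  1.8 -89.6 -24.1] [ -3.9 -99.6 -30.7] [  9.2 -80.5 -18.7]
top y -0.08 22 [  2.5 -73.8 -24.1] [ -4.2 -79.4 -32.5] [  9.2 -65.1 -19.2]
top y -0.06 5 [  0.  -41.7 -26. ] [ -2.1 -43.6 -28.9] [  3.2 -40.4 -21.2]
top y -0.04 35 [  2.2 -30.3 -25.6] [ -4.  -39.2 -31.7] [  8.4 -21.2 -17.4]
top y 0.06 10 [  2.   69.6 -25.5] [ -4.1  63.8 -31.6] [  9.1  74.  -22.2]
```

```bash
cat >> h.py <<'E'
AX=np.array([.5528,.0203])
def hole(phi,r,z=.0726,dyaw=0):
    a=np.radians(phi);return [*(AX+r*np.array([np.cos(a),np.sin(a)])),z],phi+90+dyaw
E
python3 -c "
from h import *
go(*hole(-73.6,195,.1147)) if 0 else go(*hole(-73.6,.195,.1147))"
```

```text
t 6.3 pos [ 0.4299 -0.3244  0.1127] rpy [-179.87    0.2   -14.83] F [ 0.9 -0.5 -2.9] w 0.0133 j [-0.75  0.1   1.54  0.    1.5  -0.49]
  shift [ 131.7 -197.9   -2. ] turn [ -0.18   0.16 -31.23]
```

```bash
python3 -m jog '[[[0,0,-6],[26,-40,0],1],[[0,0,-12],[53,-79,0],1],[[0,0,-18],[79,-119,0],1],[[0,0,-25],[105,-158,0],1],[[0,0,-31.3],[131,-198,0],1]]'
python3 -m jog '[[[0,0,0],[0,0,15],1],[[0,0,0],[0,0,30],1],[[0,0,0],[0,0,40],1],[[0,0,0],[0,0,40],1],[[0,0,0],[0,0,40],1]]'
python3 - <<'E'
from h import *
go(*hole(-73.6,.195))
s,_=snap('side','s3');t,_=snap('top','t3');hand('s3','t3')
c=np.hstack([cv2.resize(s[120:260,230:370],(480,480),interpolation=2),cv2.resize(t[130:250,230:310],(320,480),interpolation=2)]);cv2.imwrite('pics/c5.png',c[:,:,::-1])
E
```

```text
time: 6.8
tool_pos: [0.6082, -0.1657, 0.1124]
ee_rot: [-3.139, 0.003, 0.292]
wrist_force: [0.3, -0.5, -2.2]
width: 0.0133
time: 7.3
tool_pos: [0.6071, -0.1685, 0.0748]
ee_rot: [-3.141, 0.001, 0.285]
wrist_force: [0.1, -0.0, -2.7]
width: 0.0132
t 7.3 pos [ 0.6071 -0.1685  0.0748] rpy [-1.7995e+02  7.0000e-02  1.6340e+01] F [ 0.1 -0.  -2.7] w 0.0132 j [-0.36  0.32  1.36  0.    1.47 -0.65]
  shift [ 1.2 -1.4  2.2] turn [-0.05  0.07 -0.06]
side y -0.14 12 [  -4.8 -123.4  -20.5] [  -7.7 -125.8  -23.3] [   4.4 -121.   -11.6]
side y -0.12 45 [  -5.3 -109.   -19.8] [  -9.3 -119.4  -24.7] [   1.5 -100.1  -10.9]
side y -0.1 45 [ -5.4 -89.2 -20.6] [ -9.9 -99.5 -24.1] [  2.5 -80.1 -10.5]
side y -0.08 49 [ -6.  -69.  -20.3] [ -9.3 -80.  -25.2] [  1.6 -60.  -10. ]
side y -0.06 46 [ -5.8 -49.6 -21.1] [-10.2 -59.3 -25.8] [  4.4 -40.7 -12. ]
side y -0.04 51 [ -6.7 -30.6 -21.4] [-10.2 -38.6 -25.5] [  3.5 -20.6 -12.1]
side y -0.02 13 [ -7.4 -17.6 -20.4] [-11.3 -20.  -24.4] [-0.3 -6.1  0.9]
side y 0.0 90 [  2.2   9.3 -25. ] [-13.9   3.5 -48.7] [13.6 19.   1.6]
side y 0.02 56 [ -6.3  30.  -21.9] [ -9.3  20.1 -26.2] [  2.1  39.9 -11.5]
side y 0.04 55 [ -6.5  50.2 -23. ] [ -9.7  40.5 -26.6] [  1.9  59.8 -14.4]
side y 0.06 46 [ -5.7  68.8 -22.1] [-10.   60.7 -26.4] [  2.8  73.9 -12.6]
top y -0.14 7 [  -0.7 -122.1  -22.3] [  -3.6 -123.8  -27.9] [   8.1 -120.7  -15.5]
top y -0.12 23 [   2.1 -112.8  -22. ] [  -4.4 -118.9  -31.5] [   8.2 -102.3  -13.8]
top y -0.06 16 [  3.  -45.9 -23.5] [ -3.8 -58.  -32.2] [  7.6 -40.7 -18.9]
top y -0.04 34 [ -0.7 -30.1 -24.8] [ -5.6 -39.8 -33.1] [  8.2 -20.3 -15.2]
```

View pics/c5.png

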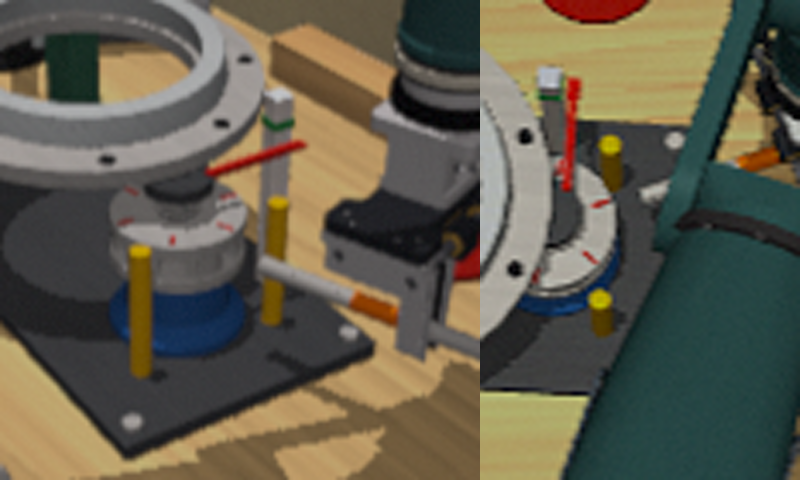

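The bar is clear of both posts. Its tip is at about (262,265) in the left panel and points at the hole under the dash at (226,227). I'll insert it gently and watch the force.

```bash
python3 -m jog '[[[0.7,0,0],[1,0,1],1],[[0.7,0,0],[1,-9,1],1],[[0.7,0,0],[1,-18,1],1],[[0.7,0,0],[1,-24,1],1],[[0.7,0,0],[1,-30,1],1]]'
python3 -m jog '[[[0,0,0],[0,-3,0],1],[[0,0,0],[0,-5,0],1],[[0,0,0],[0,-5,0],1]]'
python3 -c "
from h import *
go(*hole(-73.6,.147))"
```

```text
time: 7.9
tool_pos: [0.6004, -0.1375, 0.0746]
ee_rot: [-3.129, -0.0, 0.288]
wrist_force: [-0.4, -0.2, -2.3]
width: 0.0134
time: 8.2
tool_pos: [0.5992, -0.1334, 0.0746]
ee_rot: [-3.129, -0.0, 0.288]
wrist_force: [0.7, -0.3, -1.8]
width: 0.0131
t 8.2 pos [ 0.5992 -0.1334  0.0746] rpy [-179.3    -0.     16.48] F [ 0.7 -0.3 -1.8] w 0.0131 j [-0.32  0.29  1.4   0.01  1.46 -0.61]
  shift [ -1.1 -13.5   2.1] turn [-0.7  -0.    0.08]
```

The tip is about 14 mm inside with no contact force. I'll push in the rest of the way.

```bash
python3 -m jog '[[[0,0,0],[-1,-5,0],1],[[0,0,0],[-1,-9,0],1],[[0,0,0],[-1,-13,0],1],[[0,0,0],[-1,-13,0],1]]'
python3 -c "
from h import *
go(*hole(-73.6,.147))
for p in (-80,-88,-96,-104,-112,-120,-128,-132): go(*hole(p,.147,.0746))" | awk 'NR<3||/shift/'
```

```text
time: 8.6
tool_pos: [0.5947, -0.1218, 0.0749]
ee_rot: [-3.131, -0.0, 0.288]
wrist_force: [0.3, -2.0, -2.4]
width: 0.0131
t 8.6 pos [ 0.5947 -0.1218  0.0749] rpy [-1.7938e+02 -2.0000e-02  1.6470e+01] F [ 0.3 -2.  -2.4] w 0.0131 j [-0.3   0.27  1.41  0.01  1.46 -0.59]
  shift [-0.1 -1.1  2.4] turn [-0.62 -0.02  0.07]
  shift [-16.5  -2.1   0.4] turn [-0.62  0.01  6.47]
  shift [-36.6  -5.8   0.4] turn [-0.62  0.06 14.47]
  shift [-56.1 -12.3   0.5] turn [-0.61  0.1  22.47]
  shift [-74.5 -21.4   0.6] turn [-0.61  0.14 30.47]
  shift [-91.4 -33.    0.7] turn [-0.6   0.19 38.47]
  shift [-106.5  -46.9    0.8] turn [-0.59  0.23 46.47]
  shift [-119.5  -62.7    1. ] turn [-0.58  0.27 54.47]
  shift [-125.2  -71.2    1.1] turn [-0.57  0.3  58.47]
```

```bash
python3 -m jog '[[[0,0,4],[-10.3,-0.4,0],1],[[0,0,8],[-20.5,-1.4,0],1],[[0,0,12],[-30.6,-3.2,0],1],[[0,0,16],[-40.5,-5.7,0],1],[[0,0,20],[-50.3,-8.9,0],1]]'
python3 - <<'E'
from h import *
go(*hole(-93.6,.147))
s,_=snap('side','s4');t,_=snap('top','t4')
c=np.hstack([cv2.resize(s[120:260,230:370],(480,480),interpolation=2),cv2.resize(t[130:250,230:310],(320,480),interpolation=2)]);cv2.imwrite('pics/c6.png',c[:,:,::-1])
E
```

```text
time: 9.1
tool_pos: [0.5464, -0.1282, 0.0761]
ee_rot: [-3.131, -0.003, -0.066]
wrist_force: [6.0, -1.9, -3.0]
width: 0.0132
t 9.1 pos [ 0.5464 -0.1282  0.0761] rpy [-179.41   -0.19   -3.79] F [ 6.  -1.9 -3. ] w 0.0132 j [-0.34  0.17  1.54  0.01  1.43 -0.27]
  shift [-2.9 -1.5  3.5] turn [-0.59 -0.19 -0.19]
```

View pics/c6.png

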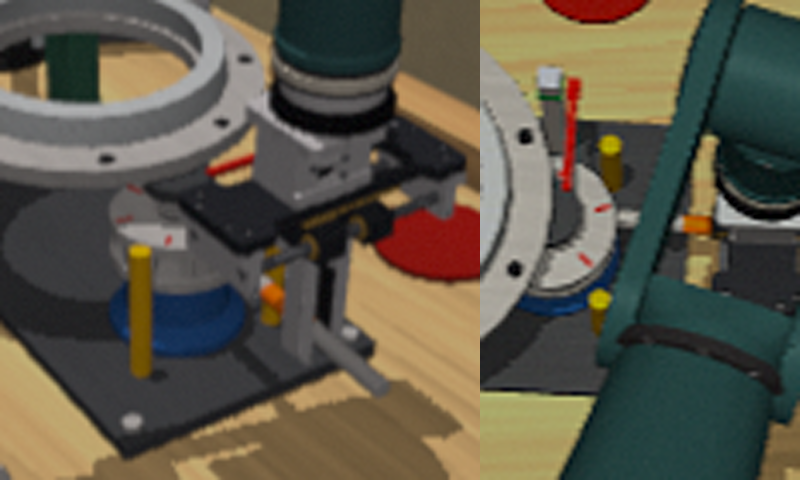

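Run:
```python
from h import *
hand('s4','t4')
for n,L,sx,x0 in(('side',[(168,240),(125,218),(133,188)],480/140,0),('top',[(603,208),(586,260)],4,480)):
    for x,y in L:
        u=230+(x-x0)/sx; v=(120 if n=='side' else 130)+y/sx
        q=onz(n,u,v,.112)[:2]-AX;print(n,np.round(np.hypot(*q),4),np.degrees(np.arctan2(q[1],q[0])))
for n,a,b in(('side','s3','s4'),('top','t3','t4')):
    P,im=cloud(n,b);r=(im[...,0]>im[...,1]+50)&(im[...,0]>im[...,2]+50)
    q=P[...,:2]-AX;m=r&(np.hypot(q[...,0],q[...,1])<.055)&(abs(P[...,2]-.112)<.006)
    print(n,b,np.sort(np.degrees(np.arctan2(q[...,1],q[...,0]))[m]).round())
```

```text
side y -0.14 6 [ -12.3 -137.1  -34.2] [ -13.9 -139.9  -45.6] [ -10.1 -128.8  -32.3]
side y -0.12 32 [  -8.6 -102.6   -2.8] [ -14.  -106.8  -14.9] [   3.9 -100.4    5.5]
side y -0.06 29 [ -0.9 -46.2 -23.5] [ -5.3 -59.6 -26.4] [  7.5 -40.4 -15.4]
side y -0.04 24 [ -2.7 -32.7 -23. ] [ -5.5 -39.1 -27. ] [  6.4 -26.9 -14. ]
side y -0.02 18 [  7.7  -3.9 -34.6] [  6.5  -6.9 -47.7] [ 10.8  -0.2 -21.6]
side y 0.0 125 [ -0.4   9.3 -27. ] [-13.9   0.  -48.8] [13.8 19.8 -1.3]
side y 0.02 43 [ -5.5  30.1 -25.3] [ -9.   20.6 -29.1] [  3.4  38.4 -16.8]
side y 0.04 50 [ -5.6  49.8 -25.8] [ -9.6  40.  -28.9] [  3.   60.  -15.9]
side y 0.06 49 [ -4.8  69.8 -24.7] [-10.3  60.2 -30.6] [  3.3  75.  -16.6]
top y -0.14 20 [  -1.9 -122.8  -34.9] [ -13.8 -128.1  -38.5] [  13.6 -120.   -31.2]
top y -0.12 64 [  -0.3 -110.7  -34.6] [ -13.8 -119.8  -40.5] [  13.5 -101.7   -3.1]
top y -0.1 29 [  5.7 -93.5 -23.1] [ -3.9 -99.7 -29.6] [ 13.3 -84.6  -2.5]
top y -0.06 25 [  2.4 -46.3 -24.5] [ -3.5 -55.1 -29.6] [ 11.6 -40.3 -16.4]
top y -0.04 16 [  2.  -34.4 -23.1] [ -3.3 -39.9 -27.7] [  9.4 -30.9 -16.6]
top y 0.04 7 [ -4.   45.5 -28.5] [ -7.2  42.8 -29.3] [  1.1  48.4 -23.3]
side 0.0416 -139.03736640679034
side 0.0409 160.41375396949763
side 0.044 102.81753804946585
top 0.0414 -78.40503467518002
top 0.0409 -138.30711553322476
side s4 [-142. -141. -139.]
top t4 [-140. -140. -139. -138. -138. -136.  -80.  -78.  -77.  -77.  -75.  -72.
  -17.  -15.  -14.  -10.]
```

The collar has turned about 5° so far. The rest of the motion went into hole play and yaw give in the grip. I'll continue and check that the collar follows.

```bash
cat >> h.py <<'E'
def dashes(k):
    for n in('side','top'):
        t=f'{n[0]}{k}';snap(n,t);P,im=cloud(n,t);r=(im[...,0]>im[...,1]+45)&(im[...,0]>im[...,2]+45)
        q=P[...,:2]-AX;m=r&(np.hypot(q[...,0],q[...,1])<.052)&(np.hypot(q[...,0],q[...,1])>.03)&(abs(P[...,2]-.112)<.006)
        a=np.sort(np.degrees(np.arctan2(q[...,1],q[...,0]))[m]);print(n,a.round())
        g=r.copy();q2=P-np.array([.6425,-.0007,.15]);g&=(np.hypot(q2[...,0],q2[...,1])<.012)&(abs(q2[...,2])<.02)
        G=(im[...,1]>im[...,0]+20)&(im[...,1]>im[...,2]+20)&(np.hypot(P[...,0]-.637,P[...,1]-.0127)<.02)&(P[...,2]>.13)
        print('  pointer z',np.round(np.median(P[g][:,2]),4) if g.sum() else None,g.sum(),'band z',np.round(np.median(P[G][:,2]),4) if G.sum() else None)
E
python3 -m jog '[[[0,0,4],[-10.3,-0.4,0],1],[[0,0,8],[-20.5,-1.4,0],1],[[0,0,12],[-30.6,-3.2,0],1],[[0,0,16],[-40.5,-5.7,0],1],[[0,0,20],[-50.3,-8.9,0],1]]'
python3 -c "
from h import *
go(*hole(-113.6,.147))
dashes(5);hand('s5','t5')"
```

```text
time: 9.7
tool_pos: [0.4957, -0.1177, 0.0762]
ee_rot: [-3.135, 0.002, -0.414]
wrist_force: [3.5, -6.4, -2.2]
width: 0.0131
t 9.7 pos [ 0.4957 -0.1177  0.0762] rpy [-1.7963e+02  1.0000e-01 -2.3710e+01] F [ 3.5 -6.4 -2.2] w 0.0131 j [-0.35  0.06  1.66  0.01  1.42  0.06]
  shift [-2.9 -2.3  3.6] turn [-0.37  0.1  -0.11]
side []
  pointer z None 0 band z None
top [-161. -160. -159. -157. -157.  -97.  -97.  -95.  -95.  -37.  -36.  -35.
  -33.  -32.  -31.]
  pointer z 0.149 20 band z 0.1584
side y -0.12 64 [  -7.2 -102.6   -9.6] [ -14.  -111.9  -36.3] [   3.  -100.1    5.9]
side y -0.1 14 [ -1.  -97.8 -17.1] [ -13.4 -100.   -33.9] [  2.1 -81.2   3.3]
side y -0.08 9 [ -2.  -73.8 -20.4] [ -2.7 -79.8 -23.6] [  0.5 -65.9 -17.5]
side y -0.02 26 [  6.4  -4.6 -26.4] [ -2.5 -18.4 -48.3] [  8.2  -0.4 -22.2]
side y 0.0 137 [ -1.3   9.2 -26.6] [-13.8   1.1 -48.3] [13.9 19.7  1.9]
side y 0.02 40 [ -2.9  29.3 -25.4] [ -7.1  20.1 -28.6] [  5.6  40.  -18.4]
side y 0.04 39 [ -3.6  50.9 -26.4] [ -8.9  40.5 -28. ] [  4.3  59.3 -20.2]
side y 0.06 53 [ -2.9  72.4 -25.2] [ -9.   60.1 -29.5] [  3.9  75.6 -15.6]
top y -0.14 29 [  -1.5 -124.2  -34.6] [ -13.6 -131.1  -40.1] [  13.7 -120.   -28.9]
top y -0.12 72 [  -0.6 -108.6  -34.9] [ -13.7 -119.7  -41.1] [  13.5 -100.1    0.4]
top y -0.1 25 [  5.9 -91.2 -23.3] [  0.4 -99.1 -28.6] [ 12.6 -84.  -16.8]
top y -0.06 23 [  3.5 -49.2 -24.2] [ -2.5 -56.  -29.5] [ 11.3 -42.7 -17.3]
top y 0.02 11 [ -0.8  37.  -26.7] [ -7.1  33.7 -29.6] [  7.9  39.7 -18. ]
top y 0.04 12 [ -2.4  43.7 -26.7] [ -7.1  40.2 -30.9] [  4.6  46.7 -22.7]
top y 0.06 4 [ -2.2  72.4 -27.1] [ -5.7  71.4 -30.7] [  2.8  73.2 -23.2]
```

The collar now follows the bar: it turned 18° for the last 20°. I'll do another 20° and then 12°.

```bash
python3 -m jog '[[[0,0,4],[-10.3,-0.4,0],1],[[0,0,8],[-20.5,-1.4,0],1],[[0,0,12],[-30.6,-3.2,0],1],[[0,0,16],[-40.5,-5.7,0],1],[[0,0,20],[-50.3,-8.9,0],1]]'
python3 -c "
from h import *
go(*hole(-133.6,.147))
dashes(6)"
python3 -m jog '[[[0,0,3],[-7.7,-0.2,0],1],[[0,0,6],[-15.4,-0.8,0],1],[[0,0,9],[-23,-1.8,0],1],[[0,0,12],[-30.6,-3.2,0],1],[[0,0,12],[-30.6,-3.2,0],1]]'
python3 -c "
from h import *
go(*hole(-145.6,.147))
dashes(7)"
```

```text
time: 10.3
tool_pos: [0.4513, -0.0904, 0.0761]
ee_rot: [-3.141, 0.006, -0.763]
wrist_force: [-1.5, -9.6, -2.5]
width: 0.0131
t 10.3 pos [ 0.4513 -0.0904  0.0761] rpy [-179.97    0.33  -43.73] F [-1.5 -9.6 -2.5] w 0.0131 j [-0.32 -0.05  1.77  0.    1.43  0.44]
  shift [-2.8 -3.2  3.5] turn [-0.03  0.33 -0.13]
side []
  pointer z 0.1499 20 band z 0.1585
top [-177. -177. -176. -118. -117. -116. -115. -114.  -57.  -55.  -55.  -55.
  -51.  179.  179.  179.]
  pointer z 0.1499 22 band z 0.1627
time: 10.9
tool_pos: [0.4306, -0.068, 0.0762]
ee_rot: [3.138, 0.004, -0.97]
wrist_force: [-2.7, -13.1, -4.2]
width: 0.0131
t 10.9 pos [ 0.4306 -0.068   0.0762] rpy [179.8    0.23 -55.59] F [ -2.7 -13.1  -4.2] w 0.0131 j [-0.29 -0.1   1.82 -0.    1.43  0.68]
  shift [-3.8 -3.7  3.6] turn [0.2  0.23 0.01]
side []
  pointer z 0.1512 19 band z 0.1588
top [-65. -65.  -5.  -5.  -5. 169. 171. 171.]
  pointer z 0.1523 22 band z 0.1606
```

The collar is at about -126°, so it has turned 52°, and the pointer is about 8 mm below the band. One more stroke of about 62° remains. I'll unload the bar, pull it out and swing to the next hole at about -66°.

```bash
python3 -m jog '[[[0,0,-5],[12.8,-0.6,0],1],[[0,0,-10],[25.5,-2.2,0],1],[[0,0,-15],[38,-5,0],1],[[0,0,-18.6],[46.9,-7.7,0],1],[[0,0,-18.6],[46.9,-7.7,0],1]]'
python3 -m jog '[[[0,0,0],[0,15,0],1],[[0,0,0],[0,30,0],1],[[0,0,0],[0,45,0],1],[[0,0,0],[0,55,0],1],[[0,0,0],[0,55,0],1]]'
python3 -c "
from h import *
go(*hole(-127,.202,.0746))
dashes(8);hand('s8','t8');go(*hole(-66,.202,.0746))"
```

```text
time: 11.5
tool_pos: [0.4626, -0.0998, 0.0746]
ee_rot: [-3.14, 0.014, -0.643]
wrist_force: [-4.4, -4.5, -1.9]
width: 0.0128
time: 12.0
tool_pos: [0.4308, -0.1423, 0.0749]
ee_rot: [-3.134, 0.011, -0.645]
wrist_force: [0.6, 0.5, -1.9]
width: 0.0131
t 12.0 pos [ 0.4308 -0.1423  0.0749] rpy [-179.58    0.61  -36.98] F [ 0.6  0.5 -1.9] w 0.0131 j [-0.45 -0.06  1.78  0.01  1.43  0.19]
  shift [-0.4 -1.2  0.3] turn [-0.42  0.61  0.02]
side [-71. -69. -59.]
  pointer z 0.1513 19 band z 0.1589
top [-131. -131. -129. -128. -126. -126.  -67.  -67.  -66.  -64.   -6.   -5.
   -5.  169.]
  pointer z 0.1522 22 band z 0.1622
side y -0.12 17 [   1.7 -107.6  -23.7] [  -3.2 -115.3  -25.1] [   6.5 -100.4  -19.4]
side y -0.1 5 [  1.3 -97.9 -23.8] [ -1.1 -99.6 -25.4] [  3.6 -80.3 -22.9]
side y -0.08 26 [  0.6 -67.8 -24.3] [ -4.  -78.1 -25.7] [  5.4 -60.9 -19.9]
side y -0.06 28 [  0.2 -49.2 -24.3] [ -4.4 -58.7 -26.9] [  7.  -40.2 -18.3]
side y -0.04 37 [ -0.2 -30.2 -25.7] [ -4.8 -39.7 -28.1] [  6.5 -20.1 -21.9]
side y -0.02 34 [ -0.8  -9.6 -24.9] [ -5.2 -19.5 -27.8] [  5.7  -0.6 -22.7]
side y 0.0 171 [  0.
[... 307 characters left out ...]
-23.9] [  -3.6 -125.7  -26.6] [   9.3 -120.6  -19.3]
top y -0.12 32 [   2.1 -110.2  -24.5] [  -3.7 -119.7  -28.7] [   8.6 -100.3  -12.7]
top y -0.1 32 [  2.1 -89.5 -24.3] [ -4.2 -99.3 -33. ] [  8.6 -80.  -16.2]
top y -0.08 6 [  1.3 -78.4 -22.1] [ -3.7 -79.7 -27.6] [  8.4 -75.8 -19.9]
top y -0.06 9 [  2.3 -47.  -23.9] [ -1.9 -50.8 -28.3] [  8.5 -44.7 -16. ]
top y 0.02 12 [  0.7  36.8 -28.1] [ -4.9  33.5 -31.7] [  8.8  39.8 -18.9]
top y 0.04 22 [  2.1  47.2 -25.5] [ -4.1  40.5 -30.3] [  8.9  54.2 -18.7]
t 12.1 pos [ 0.4316 -0.1415  0.075 ] rpy [-179.54    0.58  -36.93] F [-0.1  0.6 -3. ] w 0.0134 j [-0.45 -0.06  1.78  0.01  1.43  0.19]
  shift [ 176.2 -104.1   -0.5] turn [ -0.73   0.28 -60.93]
```

```bash
python3 -m jog '[[[0,0,-8],[28.1,-2,0],1],[[0,0,-16],[55.7,-7.8,0],1],[[0,0,-24],[82.2,-17.5,0],1],[[0,0,-30],[101,-27.1,0],1],[[0,0,-30],[101,-27.1,0],1]]'
python3 -m jog '[[[0,0,-8],[28.1,-2,0],1],[[0,0,-16],[55.7,-7.8,0],1],[[0,0,-24],[82.2,-17.5,0],1],[[0,0,-30],[101,-27.1,0],1],[[0,0,-30],[101,-27.1,0],1]]'
python3 -c "
from h import *
go(*hole(-67,.202,.0746));dashes(9);hand('s9','t9')"
```

```text
time: 12.6
tool_pos: [0.5309, -0.1807, 0.0739]
ee_rot: [-3.13, 0.004, -0.119]
wrist_force: [-0.7, 0.3, -2.2]
width: 0.0134
time: 13.1
tool_pos: [0.6333, -0.1643, 0.0735]
ee_rot: [-3.128, -0.002, 0.404]
wrist_force: [0.2, -0.2, -2.8]
width: 0.013
t 13.1 pos [ 0.6333 -0.1643  0.0735] rpy [-1.7924e+02 -1.0000e-01  2.3150e+01] F [ 0.2 -0.2 -2.8] w 0.013 j [-0.35  0.38  1.28  0.01  1.49 -0.75]
  shift [-2.   0.6 -1.1] turn [-0.76 -0.1   0.15]
side [-133. -133. -129. -129.  -71.  -70.  -65.  112.  165.  174.]
  pointer z 0.151 18 band z 0.1591
top [-130. -130. -129. -129. -128. -127.  -69.  -67.  -67.  -67.  -63.   -6.
   -5.   -5.  170.  171.]
  pointer z 0.1524 22 band z 0.1619
side y -0.14 13 [  -2.2 -123.8  -19.8] [  -5.3 -125.5  -24.4] [   5.9 -120.8  -13.8]
side y -0.12 46 [  -2.4 -109.4  -21.5] [  -6.2 -120.   -25.1] [   6.1 -100.2  -12.2]
side y -0.1 45 [ -2.7 -90.7 -21.9] [ -8.  -99.9 -26.7] [  4.8 -81.4 -11.6]
side y -0.08 49 [ -2.3 -70.2 -22. ] [ -6.4 -80.  -26.7] [  7.5 -60.2 -12.9]
side y -0.06 48 [ -2.5 -50.3 -22.3] [ -7.5 -59.6 -27.1] [  6.4 -40.5 -14.4]
side y -0.04 52 [ -3.3 -30.1 -22.9] [ -7.2 -39.9 -26.8] [  8.2 -20.6 -14.4]
side y -0.02 20 [ -4.5 -16.5 -22.6] [-13.5 -19.7 -37.6] [ 5.3 -2.5 -1. ]
side y 0.0 57 [ -3.5   9.7 -23.8] [-14.    0.5 -44.6] [12.3 19.6 -1.3]
side y 0.02 52 [ -3.   29.4 -24. ] [ -7.   20.1 -28.2] [  6.6  39.4 -14.6]
side y 0.04 55 [ -3.1  50.2 -24.4] [ -6.7  40.3 -28.2] [  6.3  59.8 -14.9]
side y 0.06 41 [ -2.2  67.1 -24.4] [ -7.5  60.1 -28.5] [  4.2  73.7 -14.5]
top y -0.14 7 [   0.9 -121.9  -20.9] [  -3.1 -124.5  -27.7] [   7.  -121.1  -18.1]
top y -0.12 17 [   2.7 -114.6  -23.7] [  -3.7 -119.6  -30.5] [   9.9 -103.9  -16.6]
top y -0.04 12 [  3.3 -24.6 -26. ] [ -3.6 -31.8 -29.4] [  8.8 -21.3 -22.8]
top y -0.02 14 [ -3.6 -16.1 -23.7] [-14.  -19.7 -30. ] [ 7.4 -5.3 -6.5]
```

```bash
python3 -m jog '[[[0.3,0,0],[-2,0,-1],1],[[0.3,0,0],[-2,-10,-1],1],[[0.3,0,0],[-2,-20,-1],1],[[0.3,0,0],[-2,-30,-1],1],[[0.3,0,0],[-2,-37,-1],1]]'
python3 -c "
from h import *
go(*hole(-67,.147,.0746))"
```

```text
time: 13.7
tool_pos: [0.6183, -0.1391, 0.0774]
ee_rot: [3.141, -0.004, 0.401]
wrist_force: [9.8, -22.9, -3.3]
width: 0.0134
t 13.7 pos [ 0.6183 -0.1391  0.0774] rpy [179.98  -0.24  22.98] F [  9.8 -22.9  -3.3] w 0.0134 j [-0.31  0.32  1.35  0.    1.47 -0.71]
  shift [  2.  -25.3   2.8] turn [ 0.02 -0.24 -0.02]
```

The bar met the collar's face (25 N). I'll back off and look from near.

```bash
python3 -m jog '[[[0,0,0],[0,8,0],1],[[0,0,0],[0,16,0],1],[[0,0,0],[0,16,0],1]]'
python3 -c "
from h import *
go(*hole(-67,.190,.0746));dashes(10);hand('s10','t10')
s=np.load('s10.npz')['im'];t=np.load('t10.npz')['im']
c=np.hstack([cv2.resize(s[165:225,255:320],(520,480),interpolation=2),cv2.resize(t[155:215,235:270],(280,480),interpolation=2)]);cv2.imwrite('pics/c7.png',c[:,:,::-1])"
```

```text
time: 14.0
tool_pos: [0.6217, -0.1479, 0.0749]
ee_rot: [-3.124, -0.001, 0.402]
wrist_force: [-0.5, 0.0, -3.2]
width: 0.013
t 14.0 pos [ 0.6217 -0.1479  0.0749] rpy [-1.7896e+02 -6.0000e-02  2.3020e+01] F [-0.5  0.  -3.2] w 0.013 j [-0.33  0.35  1.32  0.01  1.48 -0.73]
  shift [2.3 8.2 0.2] turn [-1.04 -0.06  0.02]
side [-133. -132. -129. -129.  -72.  -66.  -63.  168.]
  pointer z 0.1513 19 band z 0.1591
top [-131. -129. -128. -128. -127. -125.  -67.  -67.  -67.  -65.  -64.   -6.
   -5.   -4.  170.  171.]
  pointer z 0.1535 22 band z 0.1592
side y -0.14 82 [  -3.5 -134.9  -17.6] [ -13.8 -140.   -36.1] [  13.4 -120.2    5.6]
side y -0.12 45 [  -4.9 -108.9  -22. ] [  -8.3 -119.7  -26.1] [   5.9 -100.   -12.4]
side y -0.1 44 [ -4.9 -89.5 -22.1] [ -8.9 -99.9 -26.2] [  3.2 -81.3 -14.1]
side y -0.08 45 [ -5.3 -70.6 -22.5] [ -9.  -79.3 -26.1] [  4.9 -61.  -14.1]
side y -0.06 49 [ -5.4 -49.7 -22.2] [ -8.8 -60.  -25.8] [  4.9 -40.4 -13.2]
side y -0.04 54 [ -5.8 -30.1 -23.6] [-10.3 -40.  -27.5] [  4.9 -20.1 -14.4]
side y -0.02 20 [ -6.6 -15.5 -22.8] [-10.6 -19.3 -27.1] [-0.5 -1.2 -1.2]
side y 0.0 51 [ -5.7  10.8 -24.7] [-13.    5.9 -46.5] [13.8 19.5 -0.2]
side y 0.02 53 [ -5.2  30.4 -24.1] [ -8.8  20.2 -28.5] [  2.6  39.8 -15.8]
side y 0.04 55 [ -4.8  50.2 -23.8] [ -9.9  40.3 -27.9] [  3.1  60.  -15.3]
side y 0.06 43 [ -4.8  67.8 -24.9] [ -9.5  60.1 -28.5] [  4.2  75.  -14.2]
top y -0.14 30 [   2.2 -135.2  -32.9] [ -13.7 -139.7  -39.2] [  12.7 -120.1  -13.2]
top y -0.12 19 [   0.8 -114.6  -23.6] [  -4.4 -119.9  -29.2] [   7.6 -106.1  -13.8]
top y -0.04 22 [  2.5 -26.9 -24.8] [ -5.2 -37.5 -30.8] [  8.3 -20.4 -19.6]
top y -0.02 10 [ -2.7 -16.9 -24.5] [-14.  -19.8 -29.5] [  5.6  -5.9 -10.5]
```

View pics/c7.png

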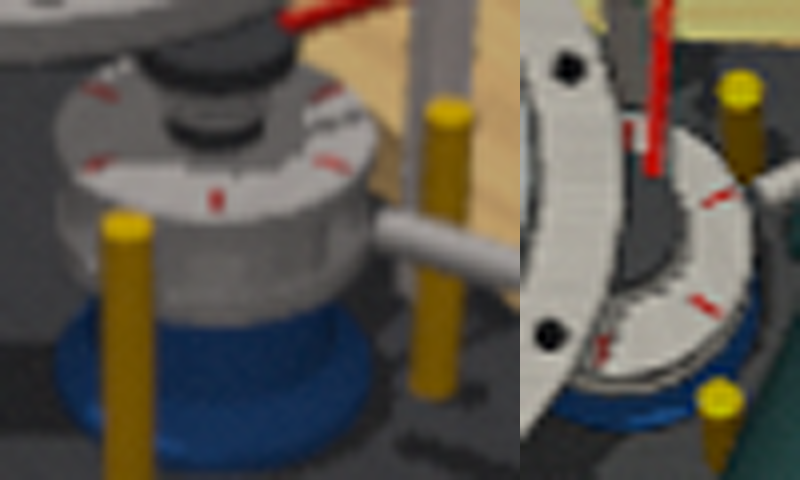

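Run:
```python
from h import *
for n,u,v in(('side',282.1,190),('side',296.5,185.25),('side',267.1,185.4),('side',267.5,176.4),('side',295.8,176.8),('top',259.6,179.75),('top',258.1,193.25),('top',245.25,198.75),('top',248.4,171.25)):
    w=onz(n,u,v,.112);q=w[:2]-AX;print(n,w.round(4),round(np.hypot(*q),4),np.degrees(np.arctan2(q[1],q[0])).round(1))
go(*hole(-67,.182,.0746));go(*hole(-66,.182,.0746))
```

```text
side [ 0.5273 -0.0115  0.112 ] 0.0408 -128.8
side [ 0.568  -0.0164  0.112 ] 0.0397 -67.5
side [0.5107 0.0265 0.112 ] 0.0426 171.6
side [0.536  0.0592 0.112 ] 0.0423 113.4
side [0.5914 0.0145 0.112 ] 0.039 -8.5
top [ 0.568 -0.017  0.112] 0.0403 -67.8
top [ 0.5274 -0.0117  0.112 ] 0.0408 -128.5
top [0.512  0.0261 0.112 ] 0.0412 171.9
top [0.5948 0.0154 0.112 ] 0.0423 -6.7
t 14.1 pos [ 0.6215 -0.1472  0.0747] rpy [-1.7892e+02 -5.0000e-02  2.3050e+01] F [ 0.8 -0.  -1.9] w 0.0131 j [-0.33  0.35  1.32  0.01  1.48 -0.73]
  shift [2.2 1.  0.1] turn [-1.08 -0.04  0.05]
t 14.1 pos [ 0.6215 -0.1472  0.0747] rpy [-1.7892e+02 -5.0000e-02  2.3050e+01] F [ 0.8 -0.  -1.9] w 0.0131 j [-0.33  0.35  1.32  0.01  1.48 -0.73]
  shift [5.3 1.  0.1] turn [-1.08 -0.05 -0.95]
```

Comparing with the first good insertion, the tip now sits about 3 mm too high and 1.5 mm to the side. I'll correct both and try again.

```bash
python3 -m jog '[[[0,0,0.8],[0,0,3],1],[[0,0,0.8],[0,0,3],1],[[0,0,0.8],[0,-6,3],1],[[0,0,0.8],[0,-12,3],1],[[0,0,0.8],[0,-16,3],1]]'
python3 -c "
from h import *
go(*hole(-67.8,.147,.0716))"
```

```text
time: 14.6
tool_pos: [0.6154, -0.1319, 0.0726]
ee_rot: [-3.124, -0.001, 0.389]
wrist_force: [0.2, 0.0, -2.4]
width: 0.0132
t 14.6 pos [ 0.6154 -0.1319  0.0726] rpy [-1.7898e+02 -7.0000e-02  2.2290e+01] F [ 0.2  0.  -2.4] w 0.0132 j [-0.31  0.33  1.35  0.01  1.47 -0.7 ]
  shift [ -0.4 -17.6   1.3] turn [-1.02 -0.07  0.09]
```

Tip radius is about 40 mm with no force, so it's in the hole. I'll push in the rest of the way.

```bash
python3 -m jog '[[[0,0,0],[0,-6,0],1],[[0,0,0],[0,-12,0],1],[[0,0,0],[0,-17,0],1],[[0,0,0],[0,-17,0],1]]'
python3 -c "
from h import *
go(*hole(-67.8,.147,.0716))"
```

```text
time: 15.0
tool_pos: [0.6092, -0.1168, 0.0731]
ee_rot: [-3.125, -0.001, 0.389]
wrist_force: [0.4, -0.5, -3.3]
width: 0.0132
t 15.0 pos [ 0.6092 -0.1168  0.0731] rpy [-1.7905e+02 -8.0000e-02  2.2300e+01] F [ 0.4 -0.5 -3.3] w 0.0132 j [-0.29  0.31  1.38  0.01  1.47 -0.68]
  shift [-0.4 -1.2  1.5] turn [-0.95 -0.08  0.1 ]
```

```bash
python3 -m jog '[[[0,0,4],[-10.3,-0.4,0],1],[[0,0,8],[-20.5,-1.4,0],1],[[0,0,12],[-30.6,-3.2,0],1],[[0,0,16],[-40.5,-5.7,0],1],[[0,0,20],[-50.3,-8.9,0],1]]'
python3 -m jog '[[[0,0,4],[-10.3,-0.4,0],1],[[0,0,8],[-20.5,-1.4,0],1],[[0,0,12],[-30.6,-3.2,0],1],[[0,0,16],[-40.5,-5.7,0],1],[[0,0,20],[-50.3,-8.9,0],1]]'
python3 -c "
from h import *
go(*hole(-107.8,.147));dashes(11)"
python3 -m jog '[[[0,0,4],[-10.3,-0.4,0],1],[[0,0,8],[-20.5,-1.4,0],1],[[0,0,12],[-30.6,-3.2,0],1],[[0,0,16],[-40.5,-5.7,0],1],[[0,0,20],[-50.3,-8.9,0],1]]'
python3 -c "
from h import *
go(*hole(-127.8,.147));dashes(12)"
```

```text
time: 15.5
tool_pos: [0.5619, -0.1285, 0.0742]
ee_rot: [-3.126, -0.003, 0.035]
wrist_force: [5.9, -0.1, -2.0]
width: 0.0131
time: 16.0
tool_pos: [0.5109, -0.1234, 0.0747]
ee_rot: [-3.13, 0.002, -0.314]
wrist_force: [4.8, -5.5, -3.2]
width: 0.0131
t 16.0 pos [ 0.5109 -0.1234  0.0747] rpy [-1.7933e+02  1.4000e-01 -1.8010e+01] F [ 4.8 -5.5 -3.2] w 0.0131 j [-0.35  0.1   1.62  0.01  1.42 -0.04]
  shift [-4.  -2.6  2.2] turn [-0.67  0.14 -0.21]
side [91.]
  pointer z None 0 band z None
top [-153. -152. -151. -149.  -92.  -91.  -91.  -91.  -89.  -87.  -86.  -86.
  -29.  -28.  -26.  -26.  -15.]
  pointer z 0.1558 20 band z 0.1597
time: 16.6
tool_pos: [0.4639, -0.1011, 0.0749]
ee_rot: [-3.137, 0.008, -0.663]
wrist_force: [0.3, -9.8, -2.1]
width: 0.0127
t 16.6 pos [ 0.4639 -0.1011  0.0749] rpy [-179.74    0.45  -38.01] F [ 0.3 -9.8 -2.1] w 0.0127 j [-0.34 -0.01  1.74  0.01  1.42  0.32]
  shift [-4.2 -3.4  2.3] turn [-0.26  0.45 -0.21]
side []
  pointer z 0.1566 19 band z 0.1596
top [-173. -172. -172. -169. -112. -110. -109. -109.  -49.  -49.  -45.  -44.
  -15.]
  pointer z 0.1577 20 band z 0.1573
```

```bash
python3 -m jog '[[[0,0,4],[-10.3,-0.4,0],1],[[0,0,8],[-20.5,-1.4,0],1],[[0,0,12],[-30.6,-3.2,0],1],[[0,0,16],[-40.5,-5.7,0],1],[[0,0,18],[-45.4,-7.2,0],1]]'
python3 - <<'E'
from h import *
go(*hole(-145.8,.147));dashes(13)
s=np.load('s13.npz')['im'];t=np.load('t13.npz')['im']
c=np.hstack([cv2.resize(s[140:200,265:330],(520,480),interpolation=2),cv2.resize(t[155:215,235:270],(280,480),interpolation=2)]);cv2.imwrite('pics/c8.png',c[:,:,::-1])
E
```

```text
time: 17.2
tool_pos: [0.4295, -0.0677, 0.0745]
ee_rot: [3.137, 0.012, -0.976]
wrist_force: [-2.3, -14.1, -2.3]
width: 0.0132
t 17.2 pos [ 0.4295 -0.0677  0.0745] rpy [179.76   0.69 -55.95] F [ -2.3 -14.1  -2.3] w 0.0132 j [-0.29 -0.1   1.82  0.    1.43  0.69]
  shift [-3.5 -4.4  1.9] turn [ 0.24  0.69 -0.15]
side []
  pointer z 0.159 20 band z 0.1609
top [-69. -65. -65. -62. -62. -62.  -5.  -5.  -5. 170. 171. 171. 172.]
  pointer z 0.1609 20 band z 0.1595
```

View pics/c8.png

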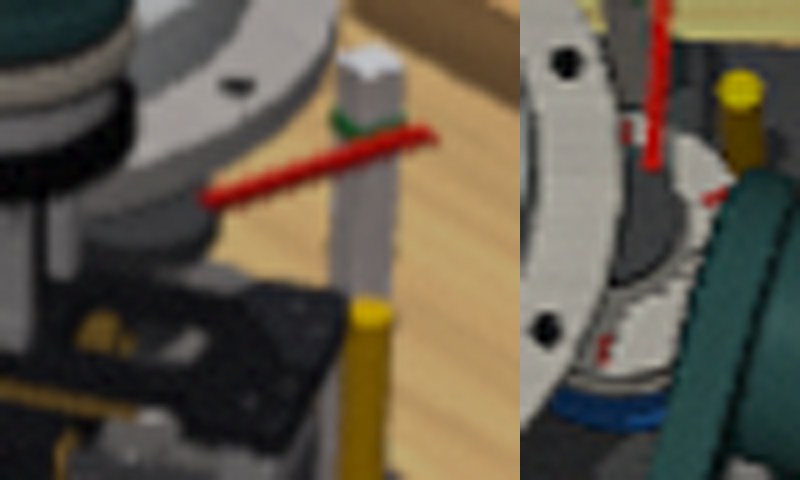

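The pointer tip at (430,135) in the left panel is about level with the green band at (352,123). I'll check this numerically.

Run:
```python
from h import *
from scipy.optimize import least_squares
def masks(k):
    out={}
    for n in('side','top'):
        P,im=cloud(n,f'{n}0' if k==0 else f'{n[0]}{k}')
        xy=np.hypot(P[...,0]-.6445,P[...,1]+.0005)<.010
        r=(im[...,0]>im[...,1]+40)&(im[...,0]>im[...,2]+40)&xy&(abs(P[...,2]-.15)<.02)
        g=(im[...,1]>im[...,0]+15)&(im[...,1]>im[...,2]+15)&(np.hypot(P[...,0]-.637,P[...,1]-.0127)<.02)&(P[...,2]>.13)
        c=lambda m:np.argwhere(m).mean(0)[::-1] if m.sum() else None
        out[n]=(c(r),c(g));print(k,n,'red',out[n][0],P[r].mean(0).round(4),P[r][:,2].min().round(4),P[r][:,2].max().round(4),'green',out[n][1],P[g].mean(0).round(4) if g.sum() else '',P[g][:,2].min().round(4),P[g][:,2].max().round(4),g.sum())
    f=lambda X:np.r_[w2px('side',X)-out['side'][0],w2px('top',X)-out['top'][0]]
    s=least_squares(f,[.64,0,.15]);print('  tri pointer',s.x.round(4),np.abs(s.fun).max().round(2))
    # band: predicted side pixel rows on -y/-x corner and face centres
for k in(0,10,13):masks(k)
b=np.radians(-5.1);X=np.array([np.cos(b),np.sin(b)]);Y=np.array([-X[1],X[0]]);C=AX+.088*X
for z in(.156,.159,.162):
    print(z,'corner',w2px('side',[*(C-.008*X-.008*Y),z]).round(1),'-x face',w2px('side',[*(C-.008*X),z]).round(1),'-y face',w2px('side',[*(C-.008*Y),z]).round(1),'top -x face',w2px('top',[*(C-.008*X),z]).round(1))
```

```text
0 side red [315.5 162. ] [ 6.420e-01 -3.000e-04  1.438e-01] 0.1412 0.1462 green [310.76470588 155.82352941] [0.6351 0.0109 0.1588] 0.1564 0.1612 17
0 top red [253.25 151.6 ] [ 0.6441 -0.001   0.1448] 0.1376 0.1497 green [247.77777778 153.11111111] [0.6337 0.0143 0.1635] 0.1539 0.1789 9
  tri pointer [ 6.434e-01 -2.000e-04  1.436e-01] 0.38
10 side red [315.93333333 159.6       ] [ 0.6422 -0.0011  0.151 ] 0.1483 0.1538 green [310.64705882 155.82352941] [0.6346 0.0108 0.159 ] 0.1549 0.1635 17
10 top red [253.33333333 150.83333333] [ 0.6438 -0.0015  0.1526] 0.1463 0.1579 green [248.  152.7] [0.6343 0.0136 0.1654] 0.1548 0.1815 10
  tri pointer [ 0.6435 -0.0008  0.1506] 0.31
13 side red [316.         156.88888889] [ 6.425e-01 -4.000e-04  1.583e-01] 0.1546 0.1608 green [308. 155.] [0.6302 0.0158 0.1606] 0.1581 0.1619 7
13 top red [253.22222222 150.        ] [ 0.6437 -0.0014  0.1604] 0.152 0.1673 green [247.77777778 152.88888889] [0.6344 0.0143 0.1633] 0.1555 0.1772 9
  tri pointer [ 0.6434 -0.0007  0.1583] 0.34
0.156 corner [311.2 158.1] -x face [309.3 156.8] -y face [313.8 157.2] top -x face [248.3 154.3]
0.159 corner [311.3 157. ] -x face [309.4 155.7] -y face [313.9 156.2] top -x face [248.2 154. ]
0.162 corner [311.3 156. ] -x face [309.4 154.6] -y face [313.9 155.1] top -x face [248.2 153.7]
```

The pointer triangulates to 158.3 mm and the band to about 159–160 mm. That's inside the tolerance, and I'll add 5° to centre it. Then I'll unload and withdraw.

```bash
python3 -m jog '[[[0,0,2],[-5.1,-0.1,0],1],[[0,0,4],[-10.3,-0.4,0],1],[[0,0,5],[-12.8,-0.6,0],1],[[0,0,5],[-12.8,-0.6,0],1]]'
python3 -m jog '[[[0,0,-5],[12.8,-0.6,0],1],[[0,0,-10],[25.5,-2.2,0],1],[[0,0,-15],[38,-5,0],1],[[0,0,-18.6],[46.9,-7.7,0],1],[[0,0,-18.6],[46.9,-7.7,0],1]]'
python3 -m jog '[[[0,0,0],[0,15,0],1],[[0,0,0],[0,30,0],1],[[0,0,0],[0,45,0],1],[[0,0,0],[0,60,0],1],[[0,0,0],[0,60,0],1]]'
python3 - <<'E'
from h import *
go(*hole(-132,.207,.0746));dashes(14);hand('s14','t14')
for n in('side','top'):
    P,im=cloud(n,f'{n[0]}14');r=(im[...,0]>im[...,1]+40)&(im[...,0]>im[...,2]+40)&(np.hypot(P[...,0]-.6445,P[...,1]+.0005)<.010)&(abs(P[...,2]-.15)<.02);print(np.argwhere(r).mean(0)[::-1],w2px(n,[.6434,-.0006,.159]))
E
```

```text
time: 17.7
tool_pos: [0.4266, -0.0629, 0.0762]
ee_rot: [3.137, -0.004, -1.063]
wrist_force: [0.1, -24.4, -6.0]
width: 0.0132
time: 18.2
tool_pos: [0.4539, -0.092, 0.0737]
ee_rot: [-3.137, 0.016, -0.736]
wrist_force: [-3.6, -3.7, -2.1]
width: 0.0132
time: 18.7
tool_pos: [0.4138, -0.1351, 0.0736]
ee_rot: [-3.133, 0.016, -0.737]
wrist_force: [-0.4, 0.1, -3.0]
width: 0.0128
t 18.7 pos [ 0.4138 -0.1351  0.0736] rpy [-179.51    0.89  -42.24] F [-0.4  0.1 -3. ] w 0.0128 j [-0.46 -0.1   1.82  0.01  1.43  0.28]
  shift [-0.7 -1.5 -1. ] turn [-0.49  0.89 -0.24]
side [-69. -64. -61.]
  pointer z 0.1594 19 band z 0.1606
top [-128. -127. -126. -124. -122.  -65.  -64.  -64.  -62.  -59.   -5.  171.
  171.  172.]
  pointer z 0.1599 20 band z 0.1615
side y -0.12 11 [  -2.6 -104.1  -22.7] [  -6.5 -114.5  -25.6] [   0.4 -101.8  -17.6]
side y -0.08 19 [ -1.9 -68.2 -24.7] [ -6.6 -77.2 -25.9] [  1.2 -60.2 -18.2]
side y -0.06 24 [ -1.6 -49.8 -24.7] [ -6.5 -58.7 -28.1] [  2.7 -41.2 -20.7]
side y -0.04 29 [ -1.  -28.9 -25.2] [ -6.5 -39.9 -26.9] [  4.4 -20.5 -22.1]
side y -0.02 38 [  0.7  -9.9 -25.5] [ -6.7 -
[... 277 characters left out ...]
72.7 -24.9] [ -7.   60.5 -28.6] [  6.   77.6 -15. ]
top y -0.14 9 [   2.  -122.5  -23.3] [  -3.2 -125.2  -29.5] [   8.  -120.   -18.6]
top y -0.12 32 [   2.6 -110.   -22.4] [  -3.5 -119.6  -31.3] [  10.6 -100.2  -13.3]
top y -0.1 32 [  2.4 -89.8 -22.7] [ -3.5 -99.4 -31.2] [ 11.2 -80.8 -13.3]
top y -0.08 6 [  0.  -78.2 -23.4] [ -3.3 -79.4 -31.7] [  6.3 -75.8 -21. ]
top y -0.06 6 [  4.5 -48.5 -22.7] [ -3.5 -50.2 -28.3] [ 10.4 -48.1 -17.1]
top y 0.02 14 [  1.6  35.1 -24.3] [ -2.8  31.5 -27.6] [  8.1  38.7 -14.4]
top y 0.04 27 [  1.6  48.2 -26.7] [ -4.   40.1 -31.6] [  9.7  56.3 -20.5]
[316.33333333 156.93333333] [316.33390465 156.55613983]
[253.05882353 150.11764706] [252.95573483 150.25990394]
```

The extra 5° only pressed the bar against the post. I'll measure the pointer and band offset at subpixel level to decide whether a third short stroke is needed.

Run:
```python
from h import *
b=np.radians(-5.1);X=np.array([np.cos(b),np.sin(b)]);Y=np.array([-X[1],X[0]]);C=AX+.088*X
I=np.mean([np.load(f)['im'].astype(float) for f in('side0.npz','s3.npz','s8.npz','s9.npz','s10.npz')],0)
G=np.clip(I[...,1]-(I[...,0]+I[...,2])/2,0,None)[148:165];rows=np.arange(148,165)
print('greenness');print(G[3:13,305:318].round().astype(int))
for c in range(307,316):
    g=G[:,c]*(G[:,c]>3);row=(g*rows).sum()/g.sum()
    # z for this column: try both faces
    best=[]
    for face in('x','y'):
        for s in np.linspace(-.008,.008,33):
            xy=C-.008*X+s*Y if face=='x' else C+s*X-.008*Y
            u0,v0=w2px('side',[*xy,.159]);u1,v1=w2px('side',[*xy,.161])
            best.append((abs(u0-c),face,.159+(row-v0)/(v1-v0)*.002,round(s,4)))
    print(c,round(row,2),min(best)[1],round(min(best)[2],4),min(best)[3],round(min(best)[0],2))
T=np.mean([np.load(f)['im'].astype(float) for f in('top0.npz','t3.npz','t8.npz','t9.npz','t10.npz','t14.npz')],0)
G=np.clip(T[...,1]-(T[...,0]+T[...,2])/2,0,None);print('top');print(G[148:158,243:253].round().astype(int))
E=np.load('s14.npz')['im'].astype(float);Q=np.clip(E[...,0]-(E[...,1]+E[...,2])/2,0,None);print(Q[152:162,306:322].round().astype(int))
for c in range(313,319):
    g=Q[150:164,c];g=g*(g>25);r=(g*np.arange(150,164)).sum()/g.sum();print(c,r.round(2),end=' ')
print()
for d in(-.008,-.004,0,.004,.008):print(d,w2px('side',[*(np.array([.6434,-.0007])+d*X),.159]).round(2))
```

```text
greenness
[[ 2  6  1  0  0  0  0  0  0  0  2  6  8]
 [ 4 10  3  0  0  0  0  0  0  0  2  6  8]
 [ 6 17 11  1  0  0  0  0  0  0  9  8  7]
 [10 20 25 16  2  0  0  1  4  9 19  9  8]
 [11 17 30 40 15  5  6 14 23 35 28  9  8]
 [ 7 10 18 35 40 27 34 39 39 36 25  9  7]
 [ 7  4  6 17 31 37 36 29 14 11 13  2  0]
 [ 7  3  0  3  9 12 11  7  0  0  0  0  0]
 [ 8  3  0  0  0  0  0  0  0  0  0  0  0]
 [10  4  0  0  0  0  0  0  0  0  0  0  0]]
307 154.81 x 0.1578 0.008 0.48
308 155.49 x 0.1568 0.006 0.05
309 156.36 x 0.1564 0.0015 0.01
310 156.69 x 0.1574 -0.0025 0.04
311 156.59 x 0.1598 -0.007 0.03
312 156.32 y 0.1603 -0.0055 0.08
313 155.8 y 0.1609 -0.0025 0.05
314 155.53 y 0.1607 0.0005 0.02
315 155.48 y 0.16 0.0035 0.01
top
[[23  9  0  0  0  0  0  8 15  0]
 [23  5  0  0  0  0  0 20  9  0]
 [25  5  0  0  0  0  2 35 14  0]
 [20  5  0  0  0  0  1 33 12  0]
 [30 28  0  0  0  0  4 18  0  0]
 [38 40 19  6  0  0  3 22  0  0]
 [35 35 51 52 51 55 65 36  0  0]
 [31 24  6  0  0  2 10 10  0  0]
 [22 18  6  0  0  0  0  5  0  0]
 [15 22 11  0  0  0  1  3  0  0]]
[[ 42  17   8   8   9   9   8  10  10  35  56  60  61  63  62  63]
 [ 28   3   6   8   9   8   8   8  10  32  54  60  60  62  61  62]
 [ 18   0   0   6   8   8   4   0   0  12  53  68  63  59  59  61]
 [ 19   0   0   0   0   0   0   0  11  43  80  97  81  64  59  60]
 [ 32   0   0   0   0  16  44  76 101 116 134 136 110  76  62  60]
 [ 41  15  28  53  78 103 117 142 145 130 126 110  98  82  63  60]
 [ 72  70  97 117 142 143 124 118  86  84  86  62  62  64  62  61]
 [130 141 138 124 115  90  74  57  34  54  64  60  60  60  60  61]
 [124 114  90  74  60  37  29  24  19  53  62  62  62  60  60  60]
 [ 72  58  38  31  24  12   8   6  22  55  61  62  62  61  60  61]]
313 157.4 314 157.15 315 157.32 316 156.61 317 156.4 318 156.45 
-0.008 [313.77 157.42]
-0.004 [315.07 156.99]
0 [316.36 156.57]
0.004 [317.65 156.15]
0.008 [318.94 155.73]
```

Subpixel fits put the pointer at about 159.5 mm and the band at 159–159.5 mm, so it's in the band. I'll carry the bar back to the rest.

```bash
python3 -m jog '[[[0,0,0],[0,0,-25],1],[[0,0,0],[0,0,-50],1],[[0,0,0],[0,20,-50],1],[[0,0,0],[0,20,-50],1]]'
python3 -c "
from h import *
go([.430,-.3253,.1226],-14.84)"
```

```text
time: 19.2
tool_pos: [0.4019, -0.1507, 0.1245]
ee_rot: [-3.133, 0.013, -0.736]
wrist_force: [0.3, 0.2, -3.7]
width: 0.0129
t 19.2 pos [ 0.4019 -0.1507  0.1245] rpy [-179.5     0.75  -42.16] F [ 0.3  0.2 -3.7] w 0.0129 j [-0.5  -0.15  1.76  0.01  1.54  0.23]
  shift [138.1 110.6  -0.9] turn [ -0.67   0.62 -27.33]
```

```bash
python3 -m jog '[[[0,0,-6],[30,24,0],1],[[0,0,-12],[60,48,0],1],[[0,0,-18],[90,72,0],1],[[-0.3,0.3,-24],[115,92,0],1],[[-0.7,0.6,-27.3],[138,111,0],1]]'
python3 -m jog '[[[0,0,0],[0,0,0],1],[[0,0,0],[0,0,0],1],[[0,0,0],[0,0,0],1]]'
python3 -c "
from h import *
go([.430,-.3253,.0356],-14.84)
snap('side','s15');snap('top','t15');hand('s15','t15')"
```

```text
time: 19.7
tool_pos: [0.4302, -0.3256, 0.1192]
ee_rot: [-3.14, 0.003, -0.256]
wrist_force: [0.5, -0.4, -1.9]
width: 0.0129
time: 20.0
tool_pos: [0.4296, -0.3236, 0.1197]
ee_rot: [-3.14, 0.003, -0.258]
wrist_force: [0.5, 0.4, -2.1]
width: 0.013
t 20.0 pos [ 0.4296 -0.3236  0.1197] rpy [-179.89    0.19  -14.8 ] F [ 0.5  0.4 -2.1] w 0.013 j [-0.75  0.1   1.53  0.    1.52 -0.49]
  shift [ 1.1  1.7 84.1] turn [-0.11  0.19  0.04]
side y -0.08 12 [ -1.7 -66.6 -23. ] [ -6.6 -72.2 -25.2] [  5.8 -63.4 -18.5]
side y -0.06 38 [ -4.6 -45.9 -23.2] [ -7.7 -56.5 -27.5] [  6.6 -40.6 -16.1]
side y -0.04 28 [ -5.7 -34.5 -22.6] [ -7.7 -40.  -27.1] [  2.  -26.3 -16. ]
side y -0.02 35 [  6.9  -4.  -34.3] [  2.6  -8.2 -48.9] [  7.8  -0.  -22.4]
side y 0.0 203 [  0.4   9.5 -26.3] [-14.    0.1 -48. ] [13.5 19.9  0.8]
side y 0.02 81 [ -3.2  29.7 -24.8] [ -7.4  20.2 -28.1] [  7.1  39.7 -15.9]
side y 0.04 90 [ -3.8  50.1 -25.4] [ -7.7  40.  -28.2] [  5.5  59.9 -15.9]
side y 0.06 88 [ -2.3  69.8 -24.1] [ -7.5  60.  -29.4] [  5.8  74.2 -12.6]
top y -0.14 11 [   2.1 -122.9  -22.4] [  -3.4 -125.4  -26.1] [   9.8 -120.2  -16.6]
top y -0.12 33 [   1.6 -109.5  -24. ] [  -5.3 -119.6  -29.9] [   8.5 -100.3  -16.4]
top y -0.1 34 [  1.7 -89.5 -23. ] [ -3.7 -99.7 -30.4] [  9.6 -80.  -16.8]
top y -0.08 22 [  2.8 -73.4 -23.1] [ -2.4 -79.7 -28.3] [  9.3 -65.7 -11.4]
top y -0.06 6 [ -1.5 -42.3 -22.6] [ -3.3 -45.5 -25.3] [  3.4 -40.2 -19.6]
top y -0.04 34 [  1.2 -30.7 -25.8] [ -4.5 -39.8 -31.2] [ 10.6 -21.7 -14.9]
top y 0.06 11 [  1.9  69.7 -24.8] [ -3.8  64.8 -27.7] [  8.4  72.9 -15.7]
```

```bash
python3 -m jog '[[[0,0,0],[1,1.5,25],1],[[0,0,0],[1,1.5,50],1],[[0,0,0],[1,1.5,70],1],[[0,0,0],[1,1.5,78],1],[[0,0,0],[1,1.5,78],1]]'
python3 -m jog '[[[0,0,0],[0,0,2],1],[[0,0,0],[0,0,4],1],[[0,0,0],[0,0,4],1],[[0,0,0],[0,0,4],1]]'
python3 -c "
from h import *
go([.430,-.3253,.0356],-14.84)"
```

```text
time: 20.6
tool_pos: [0.4292, -0.3253, 0.0412]
ee_rot: [-3.14, 0.005, -0.258]
wrist_force: [-0.3, -0.7, -1.3]
width: 0.0134
time: 21.0
tool_pos: [0.4301, -0.327, 0.039]
ee_rot: [3.141, 0.001, -0.259]
wrist_force: [0.4, 0.3, -2.3]
width: 0.013
t 21.0 pos [ 0.4301 -0.327   0.039 ] rpy [ 1.7999e+02  7.0000e-02 -1.4840e+01] F [ 0.4  0.3 -2.3] w 0.013 j [-0.75  0.16  1.63 -0.    1.35 -0.5 ]
  shift [-0.5 -1.6  3.4] turn [0.01 0.07 0.  ]
```

```bash
python3 -m jog '[[[0,0,0],[0,-1,1],1],[[0,0,0],[0,-1,2],1],[[0,0,0],[0,-1,2.5],1],[[0,0,0],[0,-1,2.5],1],[[0,0,0],[0,-1,2.5],1]]'
python3 -c "
from h import *
go([.430,-.3253,.0356],-14.84)"
```

```text
time: 21.5
tool_pos: [0.4301, -0.3257, 0.036]
ee_rot: [-3.141, 0.002, -0.259]
wrist_force: [0.2, 0.6, -1.0]
width: 0.0133
t 21.5 pos [ 0.4301 -0.3257  0.036 ] rpy [-1.7997e+02  1.3000e-01 -1.4840e+01] F [ 0.2  0.6 -1. ] w 0.0133 j [-0.75  0.16  1.63 -0.    1.35 -0.49]
  shift [-0.2 -0.4  0.4] turn [-0.03  0.13  0.  ]
```

The load is passing to the rest (Fz went from -2.3 to -1.0 N). I'll release.

```bash
python3 -m jog '[[[0,0,0],[0,0,0.5],-1],[[0,0,0],[0,0,0.5],-1],[[0,0,0],[0,0,0.5],-1],[[0,0,0],[0,0,0.5],-1],[[0,0,0],[0,0,0.5],-1]]'
python3 -m jog '[[[0,0,0],[0,0,0],-1],[[0,0,0],[0,0,0],-1],[[0,0,0],[0,0,0],-1],[[0,0,0],[0,0,0],-1],[[0,0,0],[0,0,0],-1]]'
python3 -m jog '[[[0,0,0],[0,0,-30],-1],[[0,0,0],[0,0,-70],-1],[[0,0,0],[0,0,-110],-1],[[0,0,0],[0,0,-150],-1],[[0,0,0],[0,0,-150],-1]]'
python3 -m jog '[[[0,0,0],[0,40,0],-1],[[0,0,0],[-20,75,0],-1],[[0,0,0],[-60,100,0],-1],[[0,0,0],[-100,110,0],-1],[[0,0,0],[-130,110,0],-1]]'
python3 - <<'E'
from h import *
go([.43,-.325,.2],-15);dashes(16)
for n in('side','top'):
    P,im=cloud(n,f'{n[0]}16');box={'top':(slice(195,250),slice(310,395)),'side':(slice(255,345),slice(300,375))}[n]
    Q=P[box];g=im[box];m=(Q[...,2]>.05)&(Q[...,2]<.08)&((g.max(-1)-g.min(-1)<40)&(g.min(-1)>60));q=Q[m];c=q.mean(0);s=np.linalg.svd(q-c)[2][0];t=(q-c)@s
    print(n,m.sum(),'mid',(c+s*(t.min()+t.max())/2).round(4),'dir',s.round(3),'len',np.ptp(t).round(3))
s=np.load('s16.npz')['im'];t=np.load('t16.npz')['im']
c=np.hstack([cv2.resize(s[140:340,240:390],(360,480),interpolation=2),cv2.resize(t[100:260,235:382],(440,480),interpolation=2)]);cv2.imwrite('pics/c9.png',c[:,:,::-1])
E
```

```text
time: 22.0
tool_pos: [0.4301, -0.3258, 0.0354]
ee_rot: [-3.141, 0.002, -0.259]
wrist_force: [-0.7, -0.3, 0.1]
width: 0.0499
time: 22.5
tool_pos: [0.43, -0.3257, 0.0353]
ee_rot: [-3.141, 0.002, -0.259]
wrist_force: [0.1, -0.0, 0.1]
width: 0.0898
time: 23.0
tool_pos: [0.433, -0.3282, 0.193]
ee_rot: [3.136, -0.01, -0.259]
wrist_force: [-0.1, -0.9, 0.1]
width: 0.0937
time: 23.5
tool_pos: [0.274, -0.3992, 0.1842]
ee_rot: [-3.14, 0.004, -0.261]
wrist_force: [-0.7, -0.4, 0.0]
width: 0.0943
t 23.5 pos [ 0.274  -0.3992  0.1842] rpy [-179.92    0.25  -14.97] F [-0.7 -0.4  0. ] w 0.0943 j [-1.08 -0.05  1.55 -0.    1.64 -0.82]
  shift [ 131.5 -112.   -16.2] turn [-0.08  0.25  0.03]
side [-129. -129. -129. -126. -126. -125.  112.  168.  170.  171.  171.]
  pointer z None 0 band z None
top [-127. -127. -126. -124.  -64.  -63.  -61.  -60.  -59.   -5.  170.  171.
  172.  175.  176.]
  pointer z 0.161 20 band z 0.1583
side 246 mid [ 0.4293 -0.3222  0.0598] dir [-0.263 -0.965  0.001] len 0.156
top 213 mid [ 0.4386 -0.3004  0.061 ] dir [-0.261 -0.965 -0.001] len 0.197
```

View pics/c9.png

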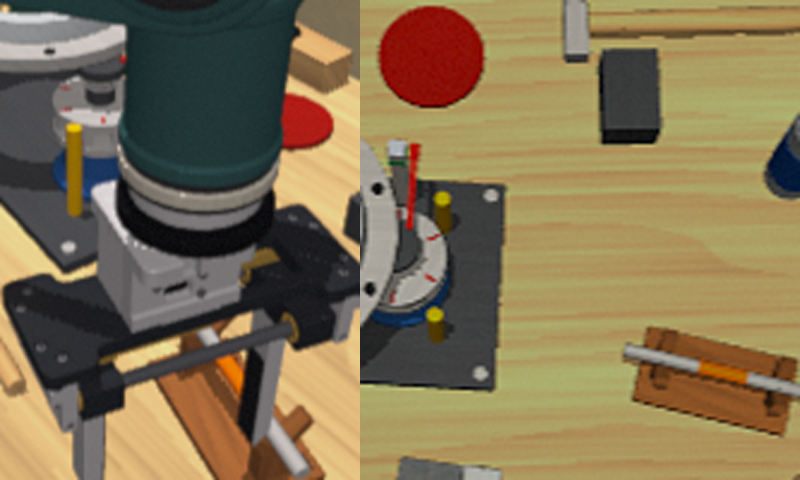

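The bar lies in both notches, with its top-view midpoint within 1 mm of the start; can and block look undisturbed. The arm hides the pointer from the side camera, so I'll move it aside for a last check.

```bash
python3 -m jog '[[[0,0,0],[-28,-11,-15],-1],[[0,0,0],[-56,-22,-30],-1],[[0,0,0],[-84,-33,-45],-1],[[0,0,0],[-112,-45,-60],-1],[[0,0,0],[-139,-56,-70],-1]]'
python3 -m jog '[[[0,0,0],[0,0,0],-1],[[0,0,0],[0,0,0],-1],[[0,0,0],[0,0,0],-1]]'
python3 - <<'E'
from h import *
go([.43,-.325,.2],-15);dashes(17)
s=np.load('s17.npz')['im'];a=np.load('side0.npz')['im']
c=np.hstack([cv2.resize(s[140:200,280:330],(400,480),interpolation=2),cv2.resize(s[120:360,260:460],(400,480),interpolation=2)]);cv2.imwrite('pics/c10.png',c[:,:,::-1])
from scipy.optimize import least_squares
o={}
for n in('side','top'):
    P,im=cloud(n,f'{n[0]}17');r=(im[...,0]>im[...,1]+40)&(im[...,0]>im[...,2]+40)&(np.hypot(P[...,0]-.6445,P[...,1]+.0005)<.010)&(abs(P[...,2]-.15)<.02)
    if r.sum():o[n]=np.argwhere(r).mean(0)[::-1]
print(o)
if len(o)==2:print(least_squares(lambda X:np.r_[w2px('side',X)-o['side'],w2px('top',X)-o['top']],[.64,0,.15]).x)
E
```

```text
time: 24.1
tool_pos: [0.1566, -0.3087, 0.2566]
ee_rot: [3.141, 0.001, -0.258]
wrist_force: [-0.5, -0.4, -0.2]
width: 0.094
time: 24.4
tool_pos: [0.1573, -0.3095, 0.255]
ee_rot: [-3.14, 0.003, -0.258]
wrist_force: [0.7, 0.4, -0.4]
width: 0.0938
t 24.4 pos [ 0.1573 -0.3095  0.255 ] rpy [-1.7989e+02  1.6000e-01 -1.4790e+01] F [ 0.7  0.4 -0.4] w 0.0938 j [-1.26 -0.38  1.68 -0.    1.84 -1.01]
  shift [267.8 -54.5  54.4] turn [-0.1   0.16  0.21]
side [-129. -129. -129. -126. -125.  -68.  -66.  -61.  -57.  164.  165.  171.
  172.]
  pointer z 0.1585 21 band z 0.1599
top [-128. -126. -125. -125. -122.  -63.  -63.  -62.  -60.  -60.   -5.  171.
  171.  172.  174.  175.]
  pointer z 0.1613 20 band z 0.1607
{'side': array([316.33333333, 157.        ]), 'top': array([253.22222222, 150.        ])}
[ 0.64390221 -0.00093883  0.15786566]
```

View pics/c10.png

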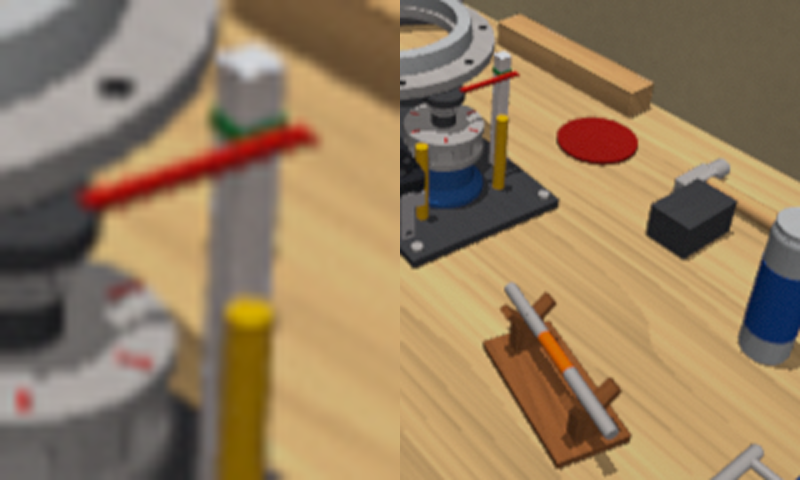

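The pointer is in or just under the band and the bar is seated. As an independent check I'll fit the flange's plane before and after to see how level it is.

Run:
```python
from h import *
b=np.radians(-5.1);X=np.array([np.cos(b),np.sin(b)]);Y=np.array([-X[1],X[0]])
def fit(Q):
    A=np.c_[Q[:,:2]@X,Q[:,:2]@Y,np.ones(len(Q))]
    m=np.ones(len(Q),bool)
    for _ in range(8):
        c=np.linalg.lstsq(A[m],Q[m][:,2],rcond=None)[0];e=Q[:,2]-A@c;m=abs(e)<max(2.0*e[m].std(),.003)
    return c,m.sum(),e[m].std()
for n in('top','side'):
  for k in('0','10','14','17'):
    t=(n+'0') if k=='0' else n[0]+k
    P,im=cloud(n,t);q=(P[...,:2]-AX);fx=q@X;fy=q@Y
    g=(im.max(-1)-im.min(-1)<30)&(im.min(-1)>70)
    # rim upper face: within circle approx centre fy~.14
    rr=np.hypot(fx,fy-.14);m=g&(rr<.138)&(rr>.108)&(P[...,2]>.12)&(P[...,2]<.22)
    c,N,s=fit(P[m]);tb=(P[...,2]<.02)&(P[...,2]>-.02)&(np.hypot(fx,fy)<.45)&((im[...,0]-im[...,2])>25)
    ct,Nt,_=fit(P[tb]);print(n,k,'flange slope x,y',c[:2].round(4),N,s.round(4),'table',ct.round(4)[:2])
```

```text
top 0 flange slope x,y [0.001  0.0553] 1974 0.0021 table [ 0.0016 -0.    ]
top 10 flange slope x,y [0.0014 0.0276] 1989 0.0021 table [ 0.0015 -0.0001]
top 14 flange slope x,y [ 0.0006 -0.0013] 1992 0.0021 table [0.0018 0.0001]
top 17 flange slope x,y [0.0016 0.    ] 2029 0.0022 table [0.0018 0.    ]
side 0 flange slope x,y [-0.0018  0.054 ] 1084 0.0011 table [-0.0002 -0.0011]
side 10 flange slope x,y [-0.0022  0.0244] 1060 0.0012 table [-0.0002 -0.001 ]
side 14 flange slope x,y [-0.0015 -0.0014] 651 0.001 table [-0.0002 -0.001 ]
side 17 flange slope x,y [-0.0137  0.0063] 1003 0.0032 table [-0.0001 -0.001 ]
```

The flange slope fell from 0.055 to about 0.000, so it's level. Handing in.

```bash
python3 -c "
from bench import close_job
print(close_job())"
```

```text
the job is handed in; nothing more can be done
None
```

The jack is raised so the pointer stands in the green band, the flange is level, and the bar is back in both notches of its rest. I handed the job in at about 24.5 s; no verdict was reported.

**What I did:** I took the bar from its rest and turned the collar about 110° clockwise in two strokes, moving to the next hole in between. Then I laid the bar back, let go and moved the arm clear.

**Last checks:**
- **Flange:** by the top camera its slope fell from 0.055 to 0.000.
- **Pointer:** the estimates ran from 157.9 to 159.5 mm, and the band's centre is at 159–160 mm, so it is between 0 and about 2 mm low. The limit is 3 mm.
- **Bar:** its centre is within about 1 mm of where it started, and its direction is unchanged.
- **Can and block:** they look untouched in the pictures; I did not measure them.

**What went wrong or disagreed:**
- The second insertion first hit the collar's face with the bar's tip, at about 25 N. I corrected the height and side offset and it then went in without force.
- A final extra 5° of turning only pressed the bar against a yellow post, at about 24 N, and raised nothing.
- The last side-camera fit of the flange was noisy and gave a slope of 0.006. The top camera, and the side camera just before it, gave about 0.

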